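Lever up a cast-iron machine foot and pack it level

ROBOT

A 7-joint arm with a two-finger parallel gripper is mounted at the origin on the work surface. World frame = base frame: x ahead of the robot, y to its left, z up, the work surface at z = 0. Lengths are in m, angles in degrees, forces in N, time in s.
With the tool pointing down it reaches from about 0.4 to 0.85 m from the base axis. Payload 10.4 kg.
Tool frame: the origin (TCP) lies on the centre line of the jaws, within the pads' length; the fingertips stand 19 mm ahead of it and the grasp point (between the pads) is the TCP (robot.tip_extent is the distance from the TCP to the fingertips, in m); z points along the fingers, x is the direction in which the jaws open and shut, and the axes are right-handed (so a half turn about z gives the same grasp; the last joint's range is limited). The gripper opens to 85 mm and grips with 20 to 120 N. Pads are 22 mm wide; open, the fingers measure 114 mm over their backs; the gripper's body (76 mm by 85 mm) begins 54 mm behind the grasp point. The pads swing forward as they close: fully open they stand 13 mm farther back than shut.
Start: joints at [-64.721, 19.034, -3.707, 83.658, 1.238, 77.344, -5.071], TCP at [0.28, 0.559, 0.212] pointing down, gripper open.
Joint ranges: [-148.97, 148.97], [-28.65, 121.19], [-84.17, 76.75], [9.2, 138.47], [-72.65, 252.65], [3.7, 117.97], [-149.18, 149.18]. Speed limits (degrees/s): [127.2, 127.2, 159.86, 159.86, 180, 180, 180].

INTERFACE

Orientations are given as a 3x3 rotation matrix whose columns are the frame's x, y, z axes.
In Python, from rig import sensors, optics, hand_in, robot gives the robot as it stands.
- The arm moves only by the tool send_rows, never from a script. Its argument "steps" is a list that holds one entry, the list of rows, each a list of 5 numbers: the opening, from 0 (shut) to 1 (fully open), then the shift along the world's x, y, z in m, then the turn about the world's z in rad. In form: [[[jaw, dx, dy, dz, yaw], ...]]. A call has 1 to 20 rows; each row is the pose to reach, as a shift and turn from the pose measured when the call began; what a row does not reach only later rows make up. A row lasts 1/10 s, in which the tool goes at most 50 mm and 8.59 degrees, less where a joint would pass 70% of its speed; a pose out of reach is approached as far as the arm can. A call with a gripper value outside its range is refused whole. The fingers move at their own pace and stop on an object; "newtons" is the grip in N (left out, the last holds). Time passes only in rows, so rows that repeat a pose let the fingers close. It gives the time, the measured TCP pose, the force and the opening at its end, in the units of the state.
- sensors.read_state(): the state, without advancing time (a new reading comes with each control period).
- optics.grab_frame(name): name is "scene" or "top"; returns a dict with "frame" (400x640x3 uint8, blue, green, red), "range_z" (400x640 float32, m along the optical axis (not along the pixel's ray), 0 where there is no reading), "camera_matrix" (3x3 intrinsics, pixels), "origin" and "rotation" of the camera in the world. Camera axes: x right, y up, looking along -z (the intrinsics and any distortion apply to the point x, -y, -z); pixel columns grow to the right and rows downward; lengths in m; the calibration is good to about 2 mm. A picture is of the moment at which its call begins.
- hand_in(): hands the job in, once; it reports no verdict.
The state is a dict: "t": time; "joint_positions": joint angles; "dq": joint speeds; "effort": joint torques, N m; "ee_pos": TCP position; "orientation": TCP orientation; "ft_force": force on the tool from outside, world axes, zero at the start; "ft_torque": the same for the moment, N m; "finger_gap": opening from 0.0 (shut) to 1.0 (fully open).
Only numpy, scipy, OpenCV 4.12 (cv2) and the standard library are available. Lean on these libraries where they do the work, as an engineer would, in place of code of your own. Each camera call takes 0.05 s, during which the arm holds its last target.

TASK

Push the red handle of the pry bar down over its fulcrum and sideways under the yellow keeper, so that the foot stays levered up hands-free. Then lift every packer hanging on the rack off its peg and slide its blade well under the raised front edge, at least one on each side of the pry lug. Free the bar from the keeper to let the foot down level on the packers, and lay the bar flat in the wooden trough; do not lift or shove the foot with the gripper, and leave the cup, the glue and the router-bit block alone.

Things in the scene. Friction and masses are not known exactly. Their poses are not given: they have to be found in the camera images.
- bed: fixed levelling jig. Origin on the bench below the start place of the foot's origin; local y = along the pry bar, away from the foot; x = level, along the foot's front edge; z up. Carries an 8 mm high aluminium strip under the foot's rear (y = -215..-130 mm), the fulcrum and the yellow keeper
- fulcrum (a point): top of the fulcrum, the steel rod (along bed x) on a wooden block: bed x = 0, y = 93, z = 65 mm. Block and rod 40 mm wide (bed x), block 44 mm along bed y
- keeper (a point): free edge of the yellow keeper's lip, on its underside: bed x = 13, y = 243, z = 44 mm. The lip, 8 mm thick, 16 mm along y, runs from here to a post at x = 39..49 mm; open towards -x; top 52 mm. Push the bar down beside it (pitch about 0.25 rad), move it some 18 mm to +x at the keeper and let it up: it stays under the lip at pitch 0.22 rad, foot edge about 14 mm up
- foot: green cast-iron machine foot, loose, about 8 kg. Origin: middle of its front lower edge; local y points out of the front, x along that edge, z up. Slab 230 mm wide (x), y = -180..0, 25 mm thick; a socket 72 mm across, 70 mm high at y = -115. At the start its front edge lies on the bench, its rear on the 8 mm strip (tilt 0.06 rad). About 10 N down on the bar's handle raises it
- lug (a point): outer lower edge of the foot's pry lug, at foot x = 0, y = 30, z = 80 mm. The lug is 50 mm wide (x), top at z = 94 mm, and sticks out 30 mm over the front edge
- bar: steel pry bar, 0.6 kg, 20 mm wide, 12 mm thick. Origin on its underside at the yellow band, which rests over the fulcrum; local y points along it to the handle (tip y = -85, end y = +235 mm), z up. Centre of mass at about y = 77 mm. At the start it lies level, underside 65 mm up, tip about 25 mm in under the lug. Set free after the foot is packed, its handle sinks some 2 cm
- bar_handle (a point): centre of the bar's red grip sleeve, 24 mm wide, 18 mm thick, y = 167..235 mm of the bar's frame; this point is at y = 201, z = 6 mm
- bar_mid (a point): point inside the bar near its middle, at y = 65 mm, z = 6 mm of the bar's frame
- rack: fixed plywood rack. Origin on the bench in the front face of its board, mid length; local x = the way the pegs point, y along the board. Board x = -16..0, 235 mm long, 82 mm high. Four steel pegs 8 mm thick at y = -82.5, -27.5, 27.5, 82.5 mm, axis 72 mm up, 28 mm long, end bent up to 85 mm above the bench: a packer comes off when raised about 13 mm and drawn 35 mm or more along x
- trough: loose wooden trough, 80 mm wide (x), 150 mm long (y), 0.5 kg, open at both ends. Origin under its centre. Floor 10 mm thick, two side walls along y, 8 mm thick, top 28 mm above the bench, 64 mm apart inside. The bar lies along y in it and overhangs both ends
- cup: white paper coffee cup with black lid, 105 mm high, 79 mm across. Origin under its centre. Leave alone
- glue: white glue bottle with orange cap, 160 mm high, 56 mm across. Origin under its centre. Leave alone
- bitblock: dark wooden block 60 x 160 x 30 mm with four router bits standing in it, 75 mm high over all. Origin under its centre. Leave alone
- packer1: packing shim: steel blade, upright orange handle, 0.18 kg. Origin: blade underside below the handle's middle; z up, x = the way the blade points. Blade 8 mm thick, 30 wide, x = -6..54. Handle 12 mm thick (x), 30 wide, top z = 95; solid grip z = 50..95. Hangs upright by a window (14 wide, z = 24..50) on a rack peg, back to the board, blade outward, underside 26 mm up. May be absent
- packer1_tip (a point): end of this packer's blade: x = 54, z = 4 mm of its frame. Off the peg the packer stands stably on its blade
- packer2: packing shim: steel blade, upright orange handle, 0.18 kg. Origin: blade underside below the handle's middle; z up, x = the way the blade points. Blade 8 mm thick, 30 wide, x = -6..54. Handle 12 mm thick (x), 30 wide, top z = 95; solid grip z = 50..95. Hangs upright by a window (14 wide, z = 24..50) on a rack peg, back to the board, blade outward, underside 26 mm up. May be absent
- packer2_tip (a point): end of this packer's blade: x = 54, z = 4 mm of its frame. Off the peg the packer stands stably on its blade
- packer3: packing shim: steel blade, upright orange handle, 0.18 kg. Origin: blade underside below the handle's middle; z up, x = the way the blade points. Blade 8 mm thick, 30 wide, x = -6..54. Handle 12 mm thick (x), 30 wide, top z = 95; solid grip z = 50..95. Hangs upright by a window (14 wide, z = 24..50) on a rack peg, back to the board, blade outward, underside 26 mm up. May be absent
- packer3_tip (a point): end of this packer's blade: x = 54, z = 4 mm of its frame. Off the peg the packer stands stably on its blade
- packer4: packing shim: steel blade, upright orange handle, 0.18 kg. Origin: blade underside below the handle's middle; z up, x = the way the blade points. Blade 8 mm thick, 30 wide, x = -6..54. Handle 12 mm thick (x), 30 wide, top z = 95; solid grip z = 50..95. Hangs upright by a window (14 wide, z = 24..50) on a rack peg, back to the board, blade outward, underside 26 mm up. May be absent
- packer4_tip (a point): end of this packer's blade: x = 54, z = 4 mm of its frame. Off the peg the packer stands stably on its blade
Mind the look-alikes: they are no part of the job. What is shaped like the packer2 but black is not meant.

How it is judged (in metres and radians):
On the way, in this order (a step that is already met when the one before it is completed fails the run):
1. the foot's front edge stays levered up by the bar with the gripper off the bar (height (world z) of foot above 0.0105 m and contact force between the fingers and bar below 0.3 N and contact force between bar and foot above 3 N), for 0.5 s.
2. every packer has its blade under the raised front edge (y of each of packer1_tip, packer2_tip, packer3_tip, packer4_tip in the frame of foot below -0.025 m and x of packer1_tip in the frame of foot between -0.11 and 0.11 m and angle between each of packer1, packer2, packer3, packer4's own z axis and vertical below 0.12 rad and height (world z) of each of packer1_tip, packer2_tip, packer3_tip, packer4_tip below 0.012 m and x of packer2_tip in the frame of foot between -0.11 and 0.11 m and x of packer3_tip in the frame of foot between -0.11 and 0.11 m and x of packer4_tip in the frame of foot between -0.11 and 0.11 m and x of any of packer1_tip, packer2_tip, packer3_tip, packer4_tip in the frame of foot below -0.02 m and x of any of packer1_tip, packer2_tip, packer3_tip, packer4_tip in the frame of foot above 0.02 m and height (world z) of foot above 0.0095 m), for 0.3 s.
3. the foot is let down level on the packers (y of each of packer1_tip, packer2_tip, packer3_tip, packer4_tip in the frame of foot below -0.025 m and x of packer1_tip in the frame of foot between -0.11 and 0.11 m and angle between each of packer1, packer2, packer3, packer4's own z axis and vertical below 0.12 rad and height (world z) of each of packer1_tip, packer2_tip, packer3_tip, packer4_tip below 0.012 m and x of packer2_tip in the frame of foot between -0.11 and 0.11 m and x of packer3_tip in the frame of foot between -0.11 and 0.11 m and x of packer4_tip in the frame of foot between -0.11 and 0.11 m and x of any of packer1_tip, packer2_tip, packer3_tip, packer4_tip in the frame of foot below -0.02 m and x of any of packer1_tip, packer2_tip, packer3_tip, packer4_tip in the frame of foot above 0.02 m and angle between foot's own z axis and vertical below 0.015 rad and height (world z) of foot between 0.006 and 0.0105 m), for 0.5 s.
At the end, for the whole second after the job is handed in: every packer stands upright, blade tip 25 mm or more inside the foot's front edge, at least one on each side of the lug; foot level within 0.015 rad, front edge 6 to 10.5 mm up; bar flat in the trough (middle within 28 mm of its centre line, 50 mm along it); all at rest (all of step 3 and x of bar_mid in the frame of trough between -0.028 and 0.028 m and y of bar_mid in the frame of trough between -0.05 and 0.05 m and z of bar_mid in the frame of trough below 0.024 m and angle between bar's own z axis and vertical below 0.1 rad and linear speed of each of foot, bar, packer1, packer2, packer3, packer4 below 0.02 m/s); the robot touches nothing.
It fails at once if the gripper or arm pushes or lifts the foot itself (contact force between any of the fingers, the arm and foot above 10 N).
It fails at once if the foot is shoved out of place (distance of foot from where it was at the start of the episode above 0.05 m).
It fails at once if a bystander is disturbed (distance of any of cup, glue, bitblock from where it was at the start of the episode above 0.025 m).
Of packer1, packer2, packer3, packer4 only 3 to 4 are there at a start; the rules pass over those that are not, and their reading is None.
At some moment in a run one of trough may be knocked a few centimetres aside while the robot is not near it.
Once in a run the grip may slacken for a moment while it holds something.
It also fails if it takes over 200 s, if anything falls off the work surface, if the arm or the gripper's body presses on something with over 40 N, if the wrist force passes 120 N, or if a joint passes its speed limit or range.

## Working session

There is one attempt and no reset: what is moved stays moved. The work goes in short steps, Python scripts to look and compute and a tool call to move; the robot and the scene stay as the last step left them, time stands still between calls to the robot, and variables do not carry over. Pictures are saved under pics/ and viewed, and the job is handed in when it is done.

Besides the shell and the picture viewer there is one more tool, called after ">>>" as a command line: name --argument value ..., lists and objects as JSON in quotes. send_rows: Moves the arm, as the interface text tells. Its arguments: {"type":"object","properties":{"steps":{"type":"array"},"newtons":{"type":"number"}},"required":["steps"]}

```bash
ls; mkdir -p pics
python3 - <<'E'
from rig import sensors, optics, robot
import cv2,numpy as np
s=sensors.read_state();print({k:np.round(v,3).tolist() for k,v in s.items()})
for n in("scene","top"):
    f=optics.grab_frame(n);cv2.imwrite(f"pics/{n}0.png",f["frame"]);np.savez(f"{n}0.npz",**f)
    print(n,f["camera_matrix"],f["origin"],f["rotation"],f.keys(),(f["range_z"]>0).mean())
E
```

```text
pics
{'t': 0.0, 'joint_positions': [-64.721, 19.069, -3.705, 83.707, 1.237, 77.343, -5.07], 'dq': [-0.016, 0.011, -0.041, 0.078, 0.02, -0.022, -0.011], 'effort': [0.0, -62.545, 0.049, -39.161, 0.016, 0.01, -0.0], 'ee_pos': [0.279, 0.559, 0.212], 'orientation': [[0.447, 0.894, -0.001], [0.894, -0.447, -0.001], [-0.001, 0.0, -1.0]], 'ft_force': [-0.367, 0.657, 0.007], 'ft_torque': [0.024, -0.008, 0.011], 'finger_gap': 0.998}
scene [[422.39486896   0.         317.58300863]
 [  0.         422.39486896 205.87478421]
 [  0.           0.           1.        ]] [1.17837103 0.47666413 0.78604036] [[-0.52490899 -0.59718715  0.60649654]
 [ 0.85113941 -0.37303191  0.36933576]
 [ 0.00567999  0.71008077  0.70409732]] dict_keys(['frame', 'range_z', 'camera_matrix', 'origin', 'rotation']) 0.9960078125
top [[385.85028807   0.         310.52969932]
 [  0.         385.85028807 202.30533496]
 [  0.           0.           1.        ]] [0.34090003 0.11923688 1.10261285] [[-0.00910939  0.9821379  -0.18794192]
 [-0.99963168 -0.00413916  0.02682107]
 [ 0.02556406  0.18811702  0.98181386]] dict_keys(['frame', 'range_z', 'camera_matrix', 'origin', 'rotation']) 0.99598828125
```

View pics/scene0.png

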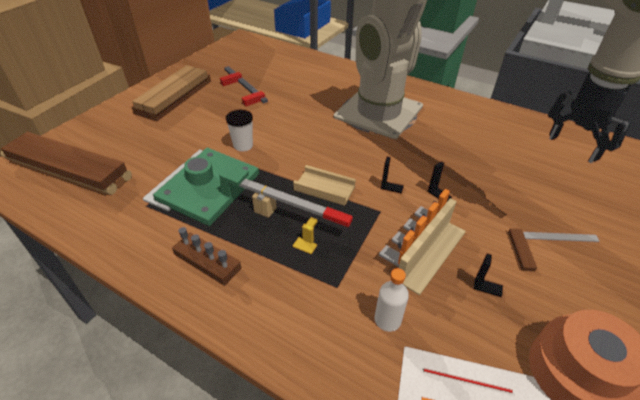

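View pics/top0.png

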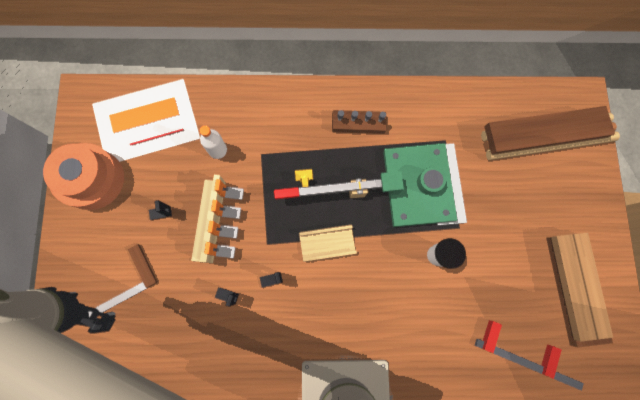

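The pictures show the foot, bar and yellow keeper on a black mat, with the handle pointing to image-left, which is +y. The rack at top-view (215,220) holds four orange packers with their blades pointing to -y. The trough is at (328,243), the cup at (447,253), and black look-alikes stand at (160,210), (228,297) and (271,280).

```bash
cat > h.py <<'E'
import numpy as np,cv2
from rig import sensors,optics
def cloud(f):
    K=f["camera_matrix"];z=f["range_z"];h,w=z.shape
    u,v=np.meshgrid(np.arange(w),np.arange(h))
    p=np.stack([(u-K[0,2])/K[0,0]*z,-(v-K[1,2])/K[1,1]*z,-z],-1)
    P=p@f["rotation"].T+f["origin"]
    P[z<=0]=np.nan
    return P
def hsv(f): return cv2.cvtColor(f["frame"],cv2.COLOR_BGR2HSV)
def mask(H,h0,h1,s0=100,v0=60):
    return ((H[...,0]>=h0)&(H[...,0]<=h1)&(H[...,1]>=s0)&(H[...,2]>=v0))
def rect(xy):
    c=cv2.minAreaRect((xy*1000).astype(np.float32)); return np.round(c[0],1),np.round(c[1],1),round(c[2],1)
def proj(f,X):
    p=(np.asarray(X)-f["origin"])@f["rotation"];K=f["camera_matrix"]
    return np.array([K[0,0]*p[0]/-p[2]+K[0,2],K[1,1]*-p[1]/-p[2]+K[1,2]])
def comps(m,minn=15):
    n,l,s,c=cv2.connectedComponentsWithStats(m.astype(np.uint8))
    return [(l==i) for i in range(1,n) if s[i,4]>=minn]
E
python3 - <<'E'
from h import *
for n in("top","scene"):
    f=dict(np.load(n+"0.npz"));P=cloud(f);H=hsv(f)
    fl=P[200:240,100:180] if n=="top" else P[100:140,250:330]
    print(n,"bench z",np.nanmedian(P[...,2]))
    ws=(P[...,0]>.25)&(P[...,0]<.9)&(P[...,1]>-.4)&(P[...,1]<.5)
    for name,(a,b,s0,v0) in dict(red=(172,180,150,80),red2=(0,3,180,80),green=(60,90,80,30),yellow=(22,32,180,100),orange=(8,18,200,140)).items():
        for c in comps(mask(H,a,b,s0,v0)&ws&(P[...,2]>.008)):
            q=P[c];vv,uu=np.nonzero(c)
            print(name,len(q),"uv",uu.mean().round(),vv.mean().round(),"med",np.median(q,0).round(3),"p5",np.percentile(q,5,axis=0).round(3),"p95",np.percentile(q,95,axis=0).round(3))
E
python3 - <<'E'
import cv2
a=cv2.imread('pics/top0.png')[90:320,130:480]
cv2.imwrite('pics/t1.png',cv2.resize(a,None,fx=2.25,fy=2.25,interpolation=cv2.INTER_CUBIC))
a=cv2.imread('pics/scene0.png')[130:330,140:500]
cv2.imwrite('pics/s1.png',cv2.resize(a,None,fx=2.2,fy=2.2,interpolation=cv2.INTER_CUBIC))
E
```

```text
top bench z -0.00021201874095577722
red2 191 uv 287.0 193.0 med [0.565 0.155 0.076] p5 [0.553 0.129 0.072] p95 [0.575 0.187 0.079]
green 4527 uv 417.0 185.0 med [ 0.583 -0.214  0.031] p5 [ 0.494 -0.304  0.024] p95 [ 0.702 -0.13   0.093]
yellow 47 uv 305.0 181.0 med [0.603 0.105 0.052] p5 [0.592 0.097 0.05 ] p95 [0.617 0.114 0.055]
scene bench z -6.904875329194482e-05
red2 298 uv 337.0 216.0 med [0.57  0.16  0.074] p5 [0.555 0.13  0.062] p95 [0.578 0.188 0.076]
green 3777 uv 206.0 187.0 med [ 0.632 -0.209  0.031] p5 [ 0.505 -0.292  0.017] p95 [ 0.712 -0.127  0.093]
yellow 84 uv 310.0 224.0 med [0.607 0.108 0.051] p5 [0.589 0.099 0.046] p95 [0.622 0.118 0.054]
orange 38 uv 444.0 198.0 med [0.419 0.358 0.108] p5 [0.405 0.351 0.092] p95 [0.428 0.36  0.12 ]
orange 34 uv 433.0 213.0 med [0.475 0.352 0.104] p5 [0.448 0.349 0.086] p95 [0.483 0.354 0.116]
orange 41 uv 422.0 226.0 med [0.525 0.346 0.101] p5 [0.482 0.343 0.081] p95 [0.537 0.348 0.118]
orange 48 uv 409.0 241.0 med [0.58  0.339 0.103] p5 [0.535 0.334 0.077] p95 [0.591 0.342 0.118]
orange 20 uv 398.0 280.0 med [0.72  0.369 0.154] p5 [0.716 0.359 0.149] p95 [0.721 0.374 0.158]
```

View pics/t1.png

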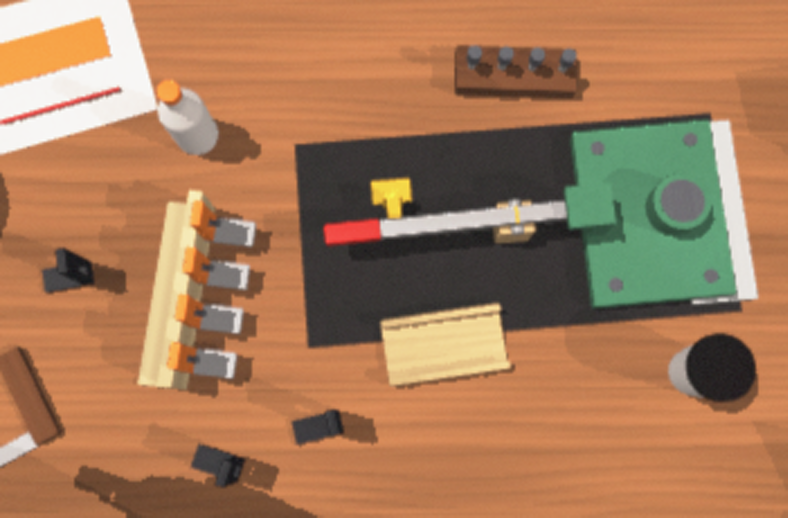

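View pics/s1.png

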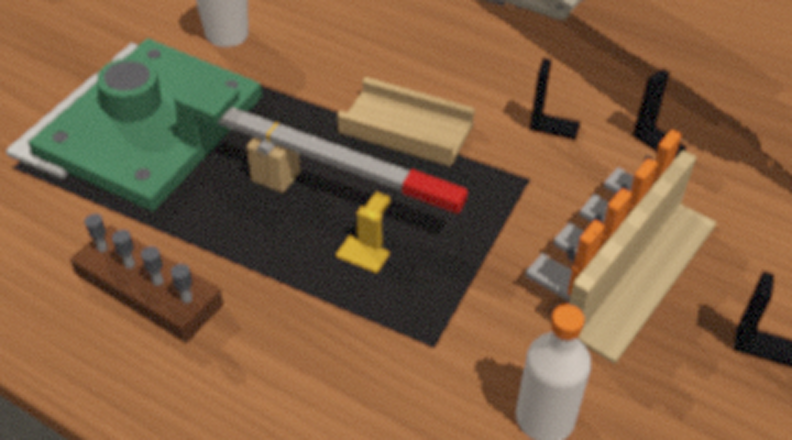

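```bash
cat > m0.py <<'E'
from h import *
import sys
tag=sys.argv[1]
ff={n:dict(np.load(n+tag+".npz")) for n in("top","scene")}
G=[];R=[];W=[];O=[];Y=[];S=[]
for n,f in ff.items():
    P=cloud(f);H=hsv(f);x,y,z=P[...,0],P[...,1],P[...,2]
    ws=(x>.3)&(x<.85)&(y>-.35)&(y<.45)
    g=P[ws&mask(H,60,90,80,30)]
    t=g[(g[:,2]>.018)&(g[:,2]<.04)]
    A=np.c_[t[:,:2],np.ones(len(t))];co=np.linalg.lstsq(A,t[:,2],rcond=None)[0]
    r=abs(A@co-t[:,2])<.004; co=np.linalg.lstsq(A[r],t[r,2],rcond=None)[0]
    print(n,"slab top",rect(t[r][:,:2]),"plane",co.round(4))
    lug=g[(g[:,2]>.085)&(g[:,1]>-.16)];print(" lug",rect(lug[:,:2]) if len(lug)>4 else None,len(lug), lug[:,2].mean() if len(lug) else 0)
    rd=P[ws&mask(H,0,3,180,80)&(z>.03)]; print(" red",rect(rd[:,:2]),rd[:,2].mean().round(4))
    st=(H[...,1]<60)&(H[...,2]>90)&(z>.055)&(z<.1)&ws&(y<.2)&(y>-.15); s=P[st];print(" steel",rect(s[:,:2]) if len(s)>4 else None,len(s))
    b=P[ws&mask(H,15,32,30,100)&(H[...,1]<170)&(z>.074)&(z<.09)&(y>.25)]; print(" boardtop",rect(b[:,:2]) if len(b)>4 else None,len(b))
    for m in comps(ws&mask(H,5,18,190,100)&(z>.085)&(z<.13)&(y>.28),8):
        q=P[m];t=q[q[:,2]>.112]; print(" orange",q.mean(0).round(3),len(q),"top",t.mean(0).round(3) if len(t) else 0, np.ptp(t[:,:2],0).round(3) if len(t) else 0)
    tr=P[ws&mask(H,12,32,30,100)&(H[...,1]<190)&(z>.006)&(z<.034)&(y>-.1)&(y<.2)&(x<.55)]; print(" trough",rect(tr[:,:2]),len(tr))
    w2=tr[tr[:,2]>.022];print("  walls",rect(w2[:,:2]),"floor",rect(tr[(tr[:,2]<.014)][:,:2]))
    gl=P[(x>.6)&(y>.2)&(y<.45)&(z>.05)&ws];print(" glue",np.median(gl,0).round(3),rect(gl[:,:2]))
E
python3 m0.py 0
```

```text
top slab top (array([ 599.4, -224.4]), array([229.6, 178.6]), 4.6) plane [ 0.0069 -0.0595  0.0127]
 lug (array([ 592.1, -129.5]), array([50.8, 54.8]), 4.7) 382 0.09359115199133783
 red (array([564.3, 158.2]), array([24.6, 64.3]), 7.1) 0.0752
 steel (array([ 6.795e+02, -6.000e-01]), array([222.9, 265.3]), 83.9) 786
 boardtop (array([497.8, 359.6]), array([ 16.9, 234.5]), 83.3) 398
 orange [0.573 0.33  0.106] 37 top [0.572 0.331 0.118] [0.025 0.006]
 orange [0.52  0.337 0.105] 37 top [0.52  0.336 0.119] [0.024 0.004]
 orange [0.466 0.343 0.106] 36 top [0.466 0.343 0.119] [0.025 0.003]
 orange [0.413 0.349 0.107] 34 top [0.411 0.349 0.118] [0.023 0.004]
 trough (array([401.1,  79.2]), array([149.7, 229.1]), 2.9) 1519
  walls (array([431.9,  43.8]), array([ 80.2, 149.7]), 8.0) floor (array([396.7,  79.7]), array([141. , 227.8]), 2.9)
 glue [0.699 0.355 0.108] (array([668.7, 363.5]), array([ 53.2, 134.1]), 88.9)
scene slab top (array([ 603.8, -222.4]), array([226.8, 176.3]), 4.5) plane [ 0.0021 -0.061   0.0151]
 lug (array([ 592.8, -130.7]), array([53. , 57.4]), 4.4) 355 0.09255926078462953
 red (array([565.2, 157.3]), array([25.6, 67.2]), 6.4) 0.0719
 steel (array([ 6.798e+02, -1.000e-01]), array([241.4, 249.5]), 88.8) 864
 boardtop (array([559.2, 360.3]), array([357.6,  50.2]), 1.9) 658
 orange [0.504 0.346 0.109] 486 top [0.502 0.345 0.119] [0.195 0.031]
 trough (array([422.6,  65.8]), array([110., 318.]), 19.7) 1388
  walls (array([431.3,  42.2]), array([ 85.8, 152. ]), 7.5) floor (array([424.6,  67.7]), array([106.5, 318.9]), 21.3)
 glue [0.721 0.365 0.103] (array([669.7, 363.9]), array([ 54.3, 138.4]), 90.0)
```

Run:
```python
from h import *
for n in("top","scene"):
    f=dict(np.load(n+"0.npz"));P=cloud(f);H=hsv(f);x,y,z=P[...,0],P[...,1],P[...,2]
    s=(z>.06)&(z<.09)&(x>.54)&(x<.62)&(y>-.1)&(y<.2)&~mask(H,60,90,80,30)&~mask(H,18,35,150,90)
    q=P[s];
    print(n,rect(q[:,:2]))
    for a in np.arange(-.1,.2,.04):
        t=q[(q[:,1]>=a)&(q[:,1]<a+.04)]
        if len(t)>4: print(round(a+.02,3),len(t),((np.percentile(t[:,0],4)+np.percentile(t[:,0],96))/2).round(4),np.ptp(t[:,0]).round(4),t[:,2].mean().round(4))
    k=P[mask(H,18,35,150,90)&(y>.05)&(y<.15)&(z>.035)&(x>.57)&(x<.65)];print("keeper",rect(k[:,:2]),k[:,0].min(),k[:,2].max())
    k=P[mask(H,15,35,30,90)&(y>-.1)&(y<.0)&(z>.03)&(x>.55)&(x<.62)];print("fulc",rect(k[:,:2]))
```

```text
top (array([579.9,  45.4]), array([ 40.8, 292.5]), 3.9)
-0.08 117 0.5885 0.0222 0.0772
-0.04 149 0.5854 0.0406 0.0732
-0.0 116 0.5803 0.0224 0.0754
0.04 117 0.5758 0.0239 0.0746
0.08 112 0.5725 0.0227 0.0738
0.12 127 0.5669 0.025 0.0741
0.16 140 0.5637 0.028 0.0747
0.2 35 0.5613 0.0228 0.0746
keeper (array([606.2, 108.1]), array([35.8, 22.6]), 0.6) 0.5883670319845304 0.05759121183610061
fulc (array([585.4, -44.4]), array([40.5, 43.5]), 4.6)
scene (array([579.7,  45.4]), array([ 32.7, 292.9]), 6.1)
-0.08 123 0.59 0.0246 0.0755
-0.04 157 0.5899 0.0335 0.0728
-0.0 135 0.5818 0.0241 0.0735
0.04 143 0.5772 0.0272 0.0727
0.08 142 0.5734 0.0233 0.072
0.12 159 0.5687 0.0245 0.0719
0.16 184 0.5658 0.0282 0.0722
0.2 58 0.5637 0.0246 0.0708
keeper (array([604.5, 108.1]), array([25.9, 38.2]), 87.4) 0.5852710335555183 0.05475177051806113
fulc (array([594.2, -39.4]), array([36.5, 55.8]), 36.4)
```

>>> send_rows --steps '[[[1,0.285,-0.401,0,-1.0],[1,0.285,-0.401,0,-1.0],[1,0.285,-0.401,0,-1.0],[1,0.285,-0.401,0,-1.0],[1,0.285,-0.401,0,-1.0],[1,0.285,-0.401,0,-1.0],[1,0.285,-0.401,0,-1.0],[1,0.285,-0.401,0,-1.0],[1,0.285,-0.401,0,-1.0],[1,0.285,-0.401,0,-1.0],[1,0.285,-0.401,0,-1.0],[1,0.285,-0.401,0,-1.0],[1,0.285,-0.401,0,-1.0],[1,0.285,-0.401,0,-1.0]]]' --newtons 40

```text
t: 1.5
ee_pos: [0.5637, 0.1592, 0.2116]
orientation: [[0.994, 0.109, -0.002], [0.109, -0.994, 0.0], [-0.002, -0.0, -1.0]]
ft_force: [-1.2, -0.1, 0.6]
finger_gap: 1.0
```

>>> send_rows --steps '[[[0.8,0.001,-0.001,-0.05,0],[0.8,0.001,-0.001,-0.1,0],[0.8,0.001,-0.001,-0.125,0],[0.8,0.001,-0.001,-0.134,0],[0.8,0.001,-0.001,-0.134,0],[0.1,0.001,-0.001,-0.134,0],[0.1,0.001,-0.001,-0.134,0],[0.1,0.001,-0.001,-0.134,0],[0.1,0.001,-0.001,-0.134,0],[0.1,0.001,-0.001,-0.134,0],[0.1,0.001,-0.001,-0.134,0]]]'

```text
t: 2.6
ee_pos: [0.5648, 0.1582, 0.0777]
orientation: [[0.994, 0.109, -0.002], [0.109, -0.994, 0.0], [-0.001, -0.0, -1.0]]
ft_force: [-0.1, -0.2, -0.5]
finger_gap: 0.1
```

```bash
cat > shot.py <<'E'
from h import *
import sys
tag=sys.argv[1]
for n in ("top","scene"):
    f=optics.grab_frame(n);np.savez(f"{n}{tag}.npz",**f)
    if len(sys.argv)>2:
        c=proj(f,[float(v) for v in sys.argv[2:5]]).astype(int)
        u=np.clip(c[0],100,539);v=np.clip(c[1],65,334)
        a=cv2.resize(f["frame"][v-65:v+65,u-100:u+100],None,fx=4 if n=="x" else 3.9,fy=3.9,interpolation=cv2.INTER_CUBIC)
    else: a=f["frame"]
    cv2.imwrite(f"pics/{n}{tag}.png",a)
E
python3 shot.py 1 .565 .1 .06
```

```text
(no output)
```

View pics/scene1.png

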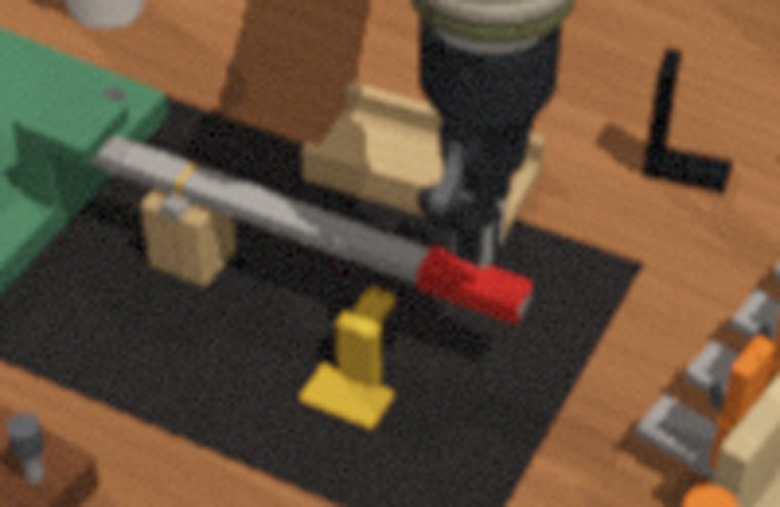

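View pics/top1.png

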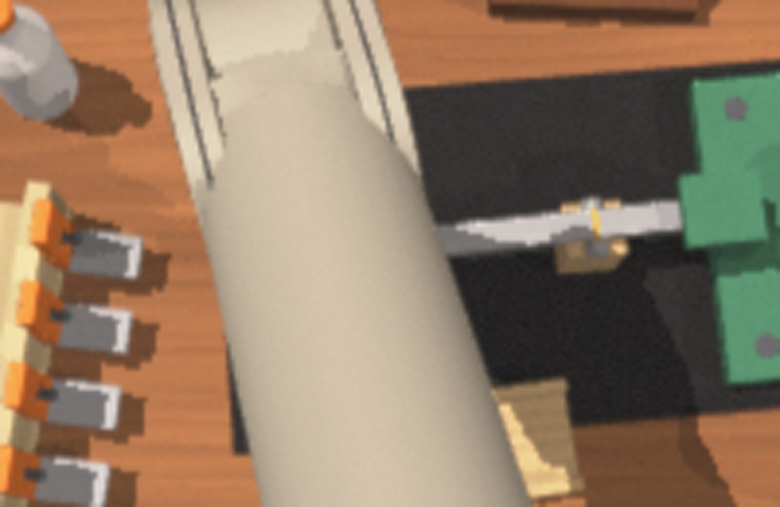

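Run:
```python
from h import *
f=dict(np.load("scene1.npz"));P=cloud(f);H=hsv(f);x,y,z=P[...,0],P[...,1],P[...,2]
r=P[mask(H,0,3,180,80)&(z>.03)&(x>.4)&(x<.7)&(y<.25)];print(rect(r[:,:2]),r.mean(0))
g=P[(y>.12)&(y<.2)&(x>.48)&(x<.62)&(z>.085)&(z<.125)];print(g.mean(0),rect(g[:,:2]),len(g))
for a in np.arange(.06,.14,.01):
    t=P[(y>.12)&(y<.2)&(x>.48)&(x<.64)&(z>a)&(z<a+.01)&~mask(H,0,5,150,60)]
    if len(t): print(round(a,3),len(t),t.min(0).round(3),t.max(0).round(3))
print(sensors.read_state()["finger_gap"])
```

```text
(array([564.4, 157.9]), array([25.4, 65.2]), 6.4) [0.56876467 0.15979666 0.07182286]
[0.57490344 0.16331736 0.11160112] (array([571.7, 164.1]), array([18.6, 30.4]), 46.3) 91
0.06 21 [0.554 0.12  0.062] [0.579 0.191 0.07 ]
0.07 20 [0.554 0.121 0.071] [0.579 0.159 0.077]
0.09 4 [0.561 0.166 0.096] [0.575 0.168 0.1  ]
0.1 27 [0.554 0.148 0.1  ] [0.584 0.171 0.109]
0.11 40 [0.555 0.149 0.11 ] [0.585 0.171 0.12 ]
0.12 25 [0.556 0.154 0.12 ] [0.584 0.171 0.13 ]
0.13 14 [0.553 0.152 0.131] [0.583 0.173 0.14 ]
0.14 47 [0.526 0.151 0.141] [0.605 0.176 0.15 ]
0.09895683143438605
```

Run:
```python
from h import *
from rig import robot
print([ (a,getattr(robot,a)) for a in dir(robot) if not a.startswith('_')])
f=dict(np.load("scene1.npz"))
f0=f
for X in ([.5648,.1582,.0777],[.5648,.1582,.0587],[.5648,.1582,.0967]): print(proj(f,X))
c=proj(f,[.565,.1,.06]).astype(int);print(c)
```

```text
[('Unreachable', <class 'rig.Unreachable'>), ('tip_extent', 0.019)]
[337.66170492 213.46594407]
[337.34809599 219.05271349]
[337.98391885 207.7258815 ]
[316 209]
```

>>> send_rows --steps '[[[0.1,0,0,0.06,0],[0.1,0,0,0.06,0],[0.1,0,0,0.06,0],[0.1,0,0,0.06,0]]]'

```text
t: 3.1
ee_pos: [0.5645, 0.1582, 0.1371]
orientation: [[0.994, 0.109, -0.002], [0.109, -0.994, 0.0], [-0.002, -0.0, -1.0]]
ft_force: [0.6, -0.8, -1.1]
finger_gap: 0.099
```

```bash
python3 shot.py 2 .565 .16 .12
python3 - <<'E'
from h import *
f=dict(np.load("scene2.npz"));P=cloud(f);H=hsv(f);x,y,z=P[...,0],P[...,1],P[...,2]
print(sensors.read_state()["ee_pos"])
for a in np.arange(.08,.2,.01):
    t=P[(y>.12)&(y<.2)&(x>.48)&(x<.64)&(z>a)&(z<a+.01)&~mask(H,0,5,150,60)]
    if len(t): print(round(a,3),len(t),t.min(0).round(3),t.max(0).round(3))
E
```

```text
[0.56405205 0.15797058 0.13631496]
0.15 11 [0.555 0.149 0.154] [0.576 0.169 0.16 ]
0.16 36 [0.556 0.15  0.16 ] [0.584 0.17  0.17 ]
0.17 49 [0.553 0.148 0.17 ] [0.584 0.171 0.18 ]
0.18 32 [0.552 0.154 0.181] [0.584 0.171 0.189]
0.19 17 [0.551 0.151 0.191] [0.58  0.172 0.2  ]
```

View pics/scene2.png

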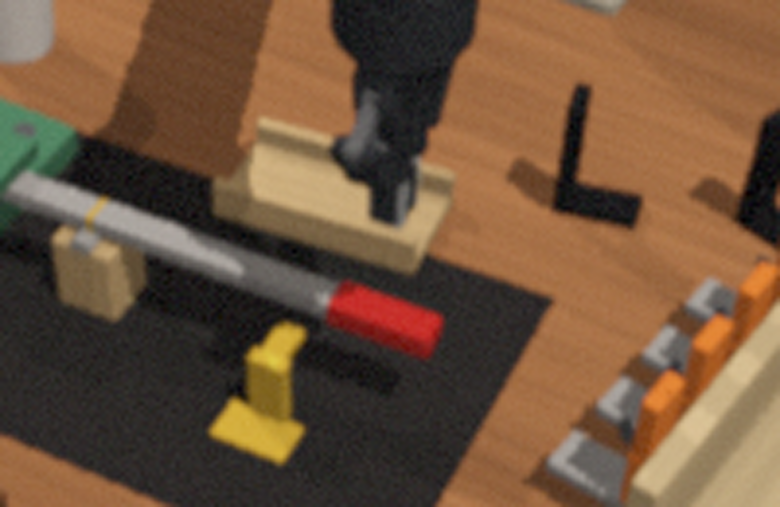

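The fingertips really stand about 16 mm above the reported TCP z (tips at 0.153 with `ee_pos` z = 0.137), so I'd been closing above the handle. I'll work from measured tip height instead.

Run:
```python
from h import *
for n in("scene","top"):
    f=dict(np.load(n+"0.npz"));P=cloud(f);x,y,z=P[...,0],P[...,1],P[...,2]
    t=P[(np.hypot(x-.28,y-.559)<.07)&(z>.1)]
    for a in np.arange(.16,.3,.01):
        q=t[(t[:,2]>a)&(t[:,2]<a+.01)]
        if len(q):print(n,round(a,2),len(q),q.min(0).round(3),q.max(0).round(3))
```

```text
scene 0.24 30 [0.25  0.508 0.244] [0.311 0.603 0.25 ]
scene 0.25 87 [0.249 0.506 0.25 ] [0.314 0.612 0.26 ]
scene 0.26 88 [0.25  0.505 0.26 ] [0.312 0.612 0.27 ]
scene 0.27 90 [0.251 0.505 0.27 ] [0.313 0.612 0.28 ]
scene 0.28 88 [0.252 0.493 0.28 ] [0.32  0.615 0.29 ]
scene 0.29 215 [0.241 0.492 0.29 ] [0.324 0.623 0.3  ]
top 0.24 8 [0.268 0.513 0.245] [0.312 0.598 0.25 ]
top 0.25 26 [0.259 0.507 0.25 ] [0.313 0.599 0.26 ]
top 0.26 22 [0.262 0.507 0.26 ] [0.313 0.598 0.269]
top 0.27 12 [0.263 0.507 0.27 ] [0.313 0.598 0.278]
top 0.28 4 [0.264 0.506 0.283] [0.272 0.515 0.289]
top 0.29 47 [0.244 0.492 0.29 ] [0.322 0.614 0.3  ]
```

>>> send_rows --steps '[[[0.6,0,0,0,0],[0.6,0,0,-0.0,0],[0.6,0,0,-0.04,0],[0.6,0,0,-0.08,0],[0.6,0,0,-0.097,0],[0.6,0,0,-0.097,0],[0.1,0,0,-0.097,0],[0.1,0,0,-0.097,0],[0.1,0,0,-0.097,0],[0.1,0,0,-0.097,0],[0.1,0,0,-0.097,0]]]'

```text
t: 4.3
ee_pos: [0.5647, 0.1582, 0.0403]
orientation: [[0.994, 0.109, -0.002], [0.109, -0.994, 0.0], [-0.002, -0.0, -1.0]]
ft_force: [-0.6, 0.8, 2.7]
finger_gap: 0.267
```

>>> send_rows --steps '[[[0.1,0,0,-0.008,0],[0.1,0,-0.001,-0.016,0],[0.1,0,-0.001,-0.024,0],[0.1,0,-0.002,-0.032,0],[0.1,0,-0.003,-0.04,0],[0.1,0,-0.004,-0.046,0],[0.1,0,-0.005,-0.052,0],[0.1,0,-0.005,-0.052,0],[0.1,0,-0.005,-0.052,0]]]'

```text
t: 5.2
ee_pos: [0.5671, 0.1556, -0.009]
orientation: [[0.994, 0.11, 0.003], [0.109, -0.994, 0.004], [0.003, -0.004, -1.0]]
ft_force: [-2.5, 4.0, 19.9]
finger_gap: 0.267
```

```bash
python3 shot.py 3 .57 .08 .05
cat > bar.py <<'E'
from h import *
import sys
for n in("scene","top"):
    f=dict(np.load(n+sys.argv[1]+".npz"));P=cloud(f);H=hsv(f);x,y,z=P[...,0],P[...,1],P[...,2]
    r=P[mask(H,0,4,170,70)&(z>.008)&(x>.4)&(x<.75)&(y<.3)&(y>.05)]
    if len(r)>5: print(n,"red",rect(r[:,:2]),r.mean(0).round(4),len(r))
    k=P[mask(H,18,35,150,90)&(y>.05)&(y<.15)&(z>.035)&(x>.56)&(x<.65)];
    if len(k)>3: print(" keeper",rect(k[:,:2]))
    g=P[(z>.012)&(z<.055)&mask(H,60,90,80,30)&(y>-.35)&(y<-.1)]
    A=np.c_[g[:,:2],np.ones(len(g))];co=np.linalg.lstsq(A,g[:,2],rcond=None)[0]
    for _ in range(4):
        ok=abs(A@co-g[:,2])<.004;co=np.linalg.lstsq(A[ok],g[ok,2],rcond=None)[0]
    print(" slab tilt",co[:2].round(4),"top z at front edge",(co@[.594,-.134,1]).round(4),rect(g[ok][:,:2]))
    s=P[(z>.03)&(z<.13)&(x>.54)&(x<.63)&(y>-.095)&(y<.11)&(H[...,1]<70)&(H[...,2]>70)]
    for a in np.arange(-.1,.12,.03):
        t=s[(s[:,1]>=a)&(s[:,1]<a+.03)]
        if len(t)>8: print("  y",round(a+.015,3),len(t),np.median(t[:,0]).round(4),np.percentile(t[:,2],80).round(4))
E
python3 bar.py 3
```

```text
scene red (array([567.7, 153.9]), array([27.8, 62.8]), 5.0) [0.5686 0.1726 0.0201] 94
 keeper (array([606.8, 107.6]), array([35.2, 24.9]), 0.4)
 slab tilt [0.0025 0.0421] top z at front edge 0.0399 (array([-133.6, -204.4]), array([ 191. , 1709.9]), 89.4)
  y -0.085 87 0.5916 0.0875
  y -0.055 124 0.5932 0.0802
  y -0.025 111 0.5891 0.0727
  y 0.005 109 0.5854 0.065
  y 0.035 108 0.5825 0.0571
  y 0.065 107 0.5801 0.0487
  y 0.095 66 0.5723 0.0427
 slab tilt [-0.0025  0.0442] top z at front edge 0.0404 (array([ 598.7, -214.2]), array([230.2, 178.8]), 4.7)
  y -0.085 76 0.5878 0.0894
  y -0.055 115 0.5844 0.0813
  y -0.025 98 0.5836 0.0735
  y 0.005 86 0.58 0.0666
  y 0.035 83 0.5779 0.0589
  y 0.065 67 0.5755 0.0511
```

View pics/scene3.png

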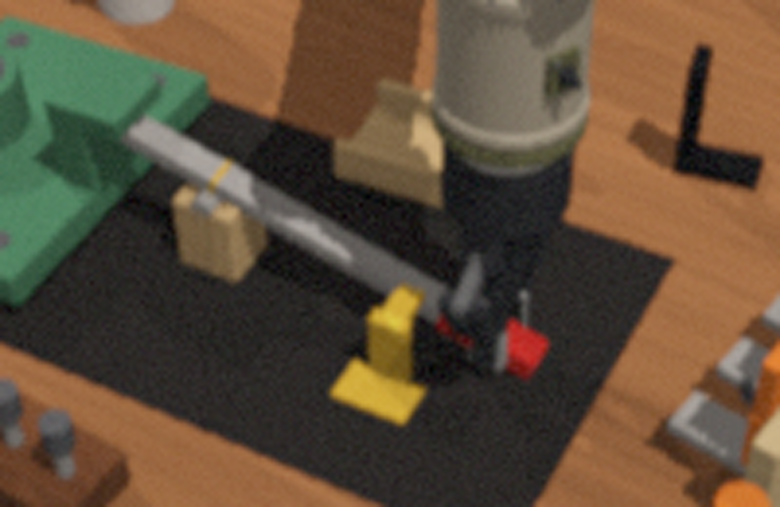

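>>> send_rows --steps '[[[0.1,0.005,0,-0.003,-0.02],[0.1,0.01,0.0,-0.003,-0.04],[0.1,0.015,0.001,-0.003,-0.06],[0.1,0.02,0.001,-0.003,-0.08],[0.1,0.025,0.001,-0.003,-0.1],[0.1,0.028,0.001,-0.003,-0.11],[0.1,0.028,0.001,-0.003,-0.11],[0.1,0.028,0.001,-0.003,-0.11]]]'

```text
t: 6.1
ee_pos: [0.595, 0.1566, -0.0103]
orientation: [[1.0, -0.003, 0.003], [-0.003, -1.0, 0.005], [0.003, -0.005, -1.0]]
ft_force: [-9.8, -0.1, 19.4]
finger_gap: 0.275
```

```bash
python3 shot.py 4 .57 .08 .05; python3 bar.py 4
```

```text
scene red (array([595.6, 171.4]), array([29.8, 29.7]), 88.9) [0.5976 0.1747 0.0192] 108
 keeper (array([604.5, 105.7]), array([37.3, 25.5]), 5.4)
 slab tilt [0.0019 0.0438] top z at front edge 0.0401 (array([-134.4, -207.2]), array([ 200.6, 1705.2]), 89.6)
  y -0.085 87 0.588 0.0878
  y -0.055 120 0.5911 0.0806
  y -0.025 112 0.5919 0.0724
  y 0.005 107 0.5928 0.0649
  y 0.035 106 0.5938 0.0565
  y 0.065 110 0.5941 0.0486
  y 0.095 36 0.595 0.0427
 slab tilt [-0.0037  0.0488] top z at front edge 0.041 (array([ 594.1, -213.4]), array([229.6, 179.1]), 7.1)
  y -0.085 80 0.5838 0.0894
  y -0.055 121 0.5834 0.0817
  y -0.025 88 0.5864 0.0734
  y 0.005 79 0.5877 0.0661
  y 0.035 88 0.5891 0.0584
  y 0.065 69 0.5918 0.0498
```

View pics/scene4.png

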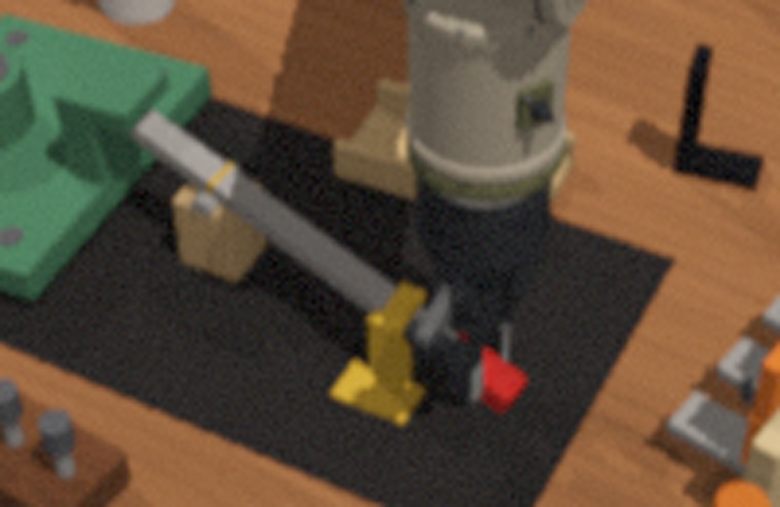

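>>> send_rows --steps '[[[0.1,0,0,0.003,0],[0.1,0,0,0.006,0],[0.1,0,0,0.008,0],[0.1,0,0,0.008,0],[0.6,0,0,0.008,0],[0.6,0,0,0.008,0],[0.6,0,0,0.008,0],[0.6,0,0,0.03,0],[0.6,0,0,0.08,0],[0.6,0,0,0.13,0],[0.6,0,0,0.15,0],[0.6,0,0,0.15,0],[0.6,0,0,0.15,0],[0.6,0,0,0.15,0],[0.6,0,0,0.15,0],[0.6,0,0,0.15,0]]]'

```text
t: 7.8
ee_pos: [0.5945, 0.1564, 0.1386]
orientation: [[1.0, -0.003, 0.001], [-0.003, -1.0, 0.004], [0.001, -0.004, -1.0]]
ft_force: [-0.5, 0.3, -0.5]
finger_gap: 0.601
```

```bash
python3 shot.py 5 .57 .08 .05; python3 bar.py 5
```

```text
scene red (array([596.2, 158.4]), array([63.6, 26.9]), 86.8) [0.599  0.1591 0.0305] 306
 keeper (array([604.6, 109. ]), array([24.6, 39.1]), 83.3)
 slab tilt [0.0014 0.026 ] top z at front edge 0.0373 (array([-136.7, -207.3]), array([ 198.2, 1711.4]), 89.7)
  y -0.085 84 0.588 0.0866
  y -0.055 119 0.5924 0.0799
  y -0.025 102 0.593 0.0724
  y 0.005 108 0.5927 0.0669
  y 0.035 107 0.5925 0.0599
  y 0.065 107 0.5952 0.0535
  y 0.095 48 0.5957 0.048
 slab tilt [-0.0032  0.0309] top z at front edge 0.038 (array([ 594.1, -212.6]), array([230.5, 178.1]), 6.8)
  y -0.085 77 0.5834 0.0874
  y -0.055 116 0.5826 0.0815
  y -0.025 82 0.5864 0.0745
  y 0.005 81 0.5875 0.0683
  y 0.035 58 0.5897 0.0617
```

View pics/scene5.png

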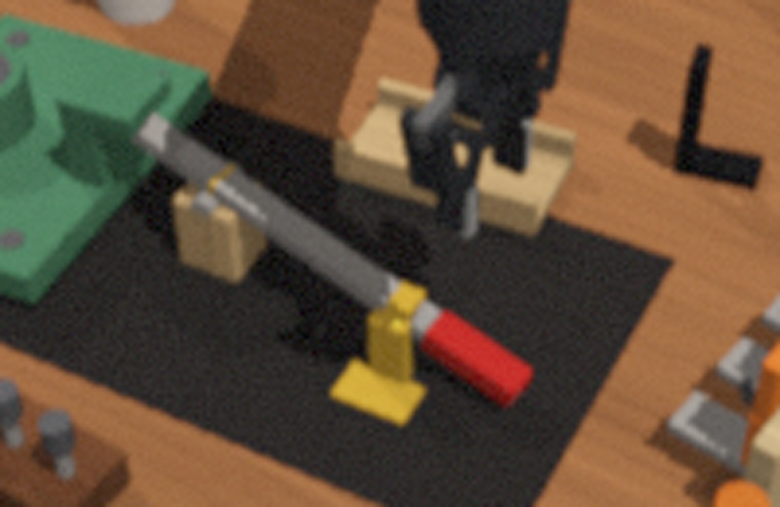

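The bar is locked under the keeper with the gripper off it. The foot's front edge is about 12.5 mm up, with its front-edge middle near (0.585, -0.124) and yaw 6.8°. Next is the first packer, the one at x = 0.573.

>>> send_rows --steps '[[[0.5,-0.022,0.05,0.03,0.15],[0.5,-0.022,0.1,0.03,0.3],[0.5,-0.022,0.176,0.03,0.45],[0.5,-0.022,0.176,0.03,0.6],[0.5,-0.022,0.176,0.03,0.75],[0.5,-0.022,0.176,0.03,0.9],[0.5,-0.022,0.176,0.03,1.05],[0.5,-0.022,0.176,0.03,1.2],[0.5,-0.022,0.176,0.03,1.35],[0.5,-0.022,0.176,0.03,1.463],[0.5,-0.022,0.176,0.03,1.463],[0.5,-0.022,0.176,0.03,1.463]]]'

```text
t: 9.1
ee_pos: [0.5728, 0.3324, 0.1689]
orientation: [[0.114, 0.993, -0.004], [0.994, -0.114, 0.002], [0.002, -0.005, -1.0]]
ft_force: [-0.7, -0.8, -0.6]
finger_gap: 0.504
```

```bash
python3 shot.py 6 .55 .33 .1
```

```text
(no output)
```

View pics/scene6.png

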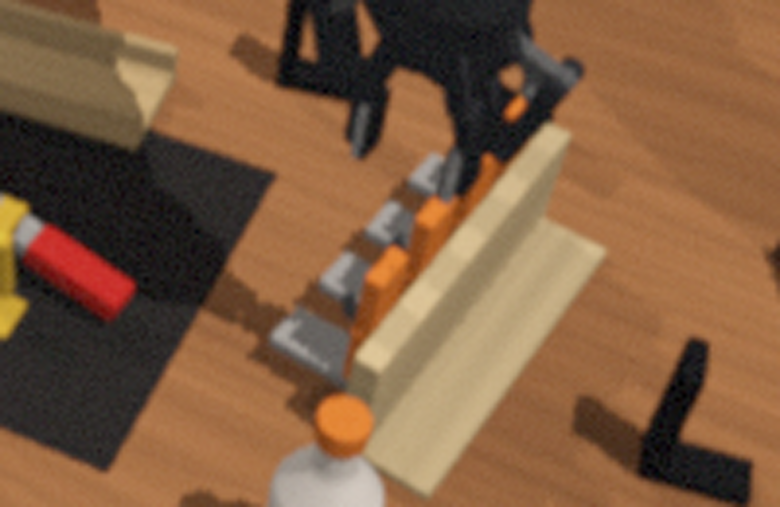

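>>> send_rows --steps '[[[0.5,0,0,-0.04,0],[0.5,0,0,-0.075,0],[0.5,0,0,-0.095,0],[0.5,0,0,-0.095,0],[0.5,0,0,-0.095,0],[0.05,0,0,-0.095,0],[0.05,0,0,-0.095,0],[0.05,0,0,-0.095,0],[0.05,0,0,-0.095,0],[0.05,0,0,-0.095,0],[0.05,0,0,-0.095,0]]]' --newtons 60

```text
t: 10.3
ee_pos: [0.5736, 0.3331, 0.0757]
orientation: [[0.113, 0.994, -0.002], [0.994, -0.113, 0.004], [0.004, -0.002, -1.0]]
ft_force: [-1.6, -0.9, 6.1]
finger_gap: 0.127
```

>>> send_rows --steps '[[[0.05,0,0,0.01,0],[0.05,0,0,0.018,0],[0.05,0,0,0.019,0],[0.05,-0.002,-0.015,0.019,0],[0.05,-0.004,-0.03,0.019,0],[0.05,-0.006,-0.05,0.02,0],[0.05,-0.007,-0.06,0.02,0],[0.05,-0.007,-0.06,0.06,0],[0.05,-0.007,-0.06,0.1,0],[0.05,-0.007,-0.06,0.12,0]]]'

```text
t: 11.3
ee_pos: [0.5679, 0.273, 0.2001]
orientation: [[0.114, 0.993, 0.002], [0.993, -0.114, 0.006], [0.007, 0.002, -1.0]]
ft_force: [0.0, -0.1, -2.0]
finger_gap: 0.131
```

```bash
python3 shot.py 7 .56 .27 .15
```

```text
(no output)
```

View pics/scene7.png

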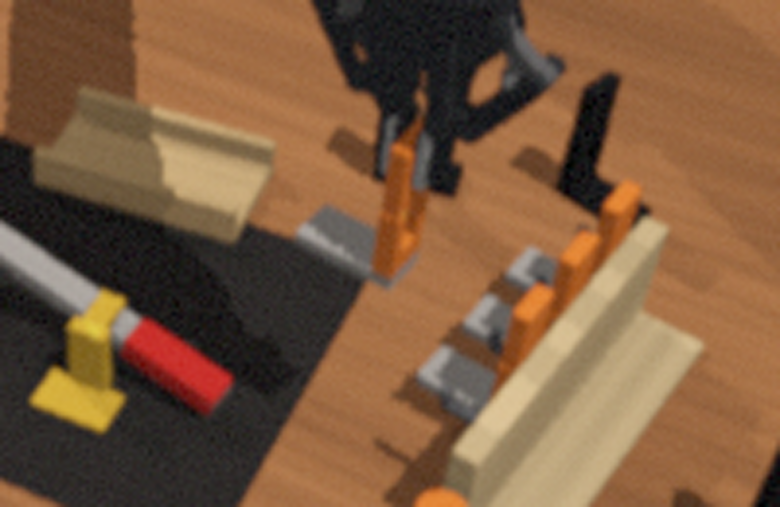

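>>> send_rows --steps '[[[0.05,0.015,-0.045,0,0.04],[0.05,0.03,-0.09,0,0.08],[0.05,0.045,-0.135,0,0.12],[0.05,0.06,-0.18,0,0.16],[0.05,0.075,-0.225,0,0.2],[0.05,0.09,-0.27,0,0.232],[0.05,0.102,-0.31,0,0.232],[0.05,0.102,-0.31,-0.03,0.232],[0.05,0.102,-0.31,-0.07,0.232],[0.05,0.102,-0.31,-0.11,0.232],[0.05,0.102,-0.31,-0.135,0.232],[0.05,0.102,-0.31,-0.135,0.232],[0.05,0.102,-0.31,-0.135,0.232]]]'

```text
t: 12.7
ee_pos: [0.67, -0.0368, 0.0647]
orientation: [[-0.118, 0.993, 0.001], [0.993, 0.118, 0.008], [0.008, 0.002, -1.0]]
ft_force: [0.7, -0.3, -1.3]
finger_gap: 0.124
```

```bash
python3 shot.py 8 .64 -.07 .03; python3 bar.py 8 | grep -v "  y"
```

```text
scene red (array([595.3, 157.8]), array([64.4, 28.5]), 85.3) [0.599  0.1588 0.0305] 308
 keeper (array([605.4, 105.8]), array([38.6, 24.9]), 5.6)
 slab tilt [0.0032 0.0282] top z at front edge 0.0371 (array([-137.4, -205.2]), array([1711.5,  211.8]), 0.2)
top red (array([596.3, 159.2]), array([63.4, 24.9]), 87.6) [0.595  0.1581 0.034 ] 187
 keeper (array([605.8, 108. ]), array([35.6, 22.7]), 1.3)
 slab tilt [-0.0036  0.0381] top z at front edge 0.0391 (array([ 601.5, -272.3]), array([229.2,  58.5]), 7.2)
```

View pics/scene8.png

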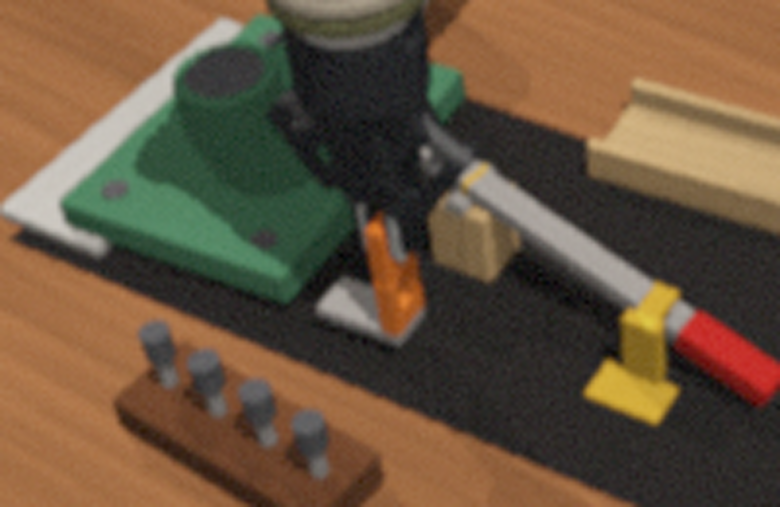

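View pics/top8.png

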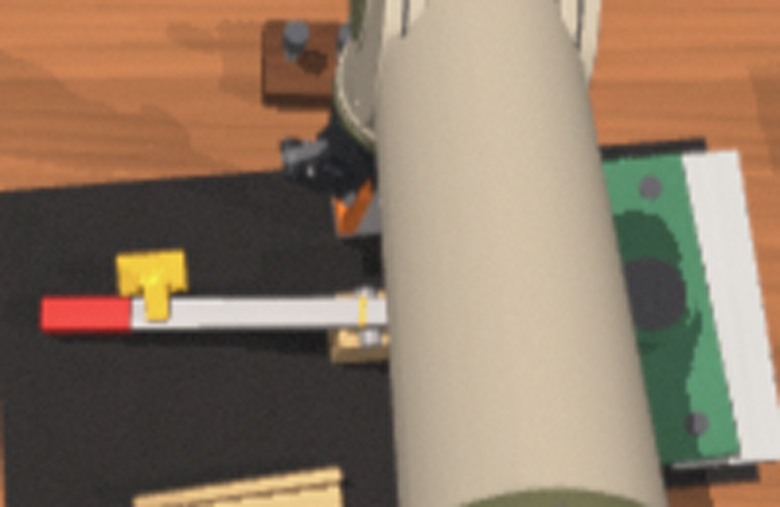

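```bash
cat > pk.py <<'E'
from h import *
import sys
tag=sys.argv[1];cx,cy=float(sys.argv[2]),float(sys.argv[3])
f=dict(np.load("scene"+tag+".npz"));P=cloud(f);H=hsv(f);x,y,z=P[...,0],P[...,1],P[...,2]
near=(np.hypot(x-cx,y-cy)<.06)
o=P[near&mask(H,5,18,170,90)&(z>-.01)&(z<.2)]
print("orange",rect(o[:,:2]),"z",np.percentile(o[:,2],[2,98]).round(4))
for a in np.arange(0,.1,.015):
    t=o[(o[:,2]>a)&(o[:,2]<a+.015)]
    if len(t)>3: print(round(a,3),t.mean(0).round(4),len(t))
b=P[near&(H[...,1]<60)&(H[...,2]>85)&(z>.002)&(z<.035)&(y<cy)]
if len(b)>5: print("blade",rect(b[:,:2]),"z",np.percentile(b[:,2],[10,50,90]).round(4),"tip miny",b[:,1].min())
E
python3 pk.py 8 .67 -.037
python3 - <<'E'
from h import *
f=dict(np.load("scene8.npz"));P=cloud(f);H=hsv(f);x,y,z=P[...,0],P[...,1],P[...,2]
g=P[mask(H,60,90,80,30)&(z>.028)&(z<.045)&(y>-.35)&(y<-.05)&(x>.4)&(x<.8)]
print(rect(g[:,:2])); print(cv2.boxPoints(cv2.minAreaRect((g[:,:2]*1000).astype(np.float32))))
E
```

```text
orange (array([657.3, -51.1]), array([77.5, 30.1]), 47.1) z [0.0245 0.1112]
0.015 [ 0.6766 -0.0318  0.0271] 11
0.03 [ 0.6751 -0.032   0.0379] 59
0.045 [ 0.677  -0.0325  0.0525] 46
0.06 [ 0.6794 -0.0316  0.0677] 39
0.075 [ 0.6864 -0.0329  0.0813] 24
0.09 [ 0.6869 -0.0326  0.0967] 23
blade (array([679.1, -64.5]), array([29.3, 49.1]), 5.7) z [0.0199 0.023  0.0249] tip miny -0.08922477816989421
(array([ 597.3, -211.3]), array([226.6, 177.4]), 6.7)
[[ 474.40613 -136.51431]
 [ 495.20728 -312.73587]
 [ 720.2849  -286.16782]
 [ 699.48376 -109.94626]]
```

>>> send_rows --steps '[[[0.05,-0.004,0,-0.009,0],[0.05,-0.004,0,-0.0135,0],[0.05,-0.004,-0.0,-0.0138,0],[0.05,-0.003,-0.01,-0.0138,0],[0.05,-0.002,-0.02,-0.0138,0],[0.05,0,-0.03,-0.0138,0],[0.05,0.001,-0.04,-0.0138,0],[0.05,0.002,-0.05,-0.0138,0],[0.05,0.003,-0.061,-0.0138,0],[0.05,0.003,-0.061,-0.0145,0],[0.05,0.003,-0.061,-0.015,0]]]'

```text
t: 13.9
ee_pos: [0.6744, -0.0979, 0.0517]
orientation: [[-0.117, 0.993, 0.005], [0.993, 0.117, 0.008], [0.007, 0.006, -1.0]]
ft_force: [0.8, 0.3, -1.1]
finger_gap: 0.126
```

```bash
python3 shot.py 9 .66 -.1 .03; python3 pk.py 9 .673 -.098;python3 bar.py 9|grep slab
```

```text
orange (array([ 668.1, -101.1]), array([56.7, 23.1]), 29.7) z [0.0107 0.0962]
0.0 [ 0.6787 -0.0939  0.0113] 12
0.015 [ 0.6786 -0.0923  0.0227] 61
0.03 [ 0.6795 -0.0937  0.0373] 48
0.045 [ 0.6835 -0.0923  0.0525] 38
0.06 [ 0.689  -0.0926  0.0661] 22
0.075 [ 0.6905 -0.0927  0.0807] 19
0.09 [ 0.688  -0.0943  0.0946] 19
blade (array([ 691.7, -118.2]), array([ 7.9, 28.1]), 6.7) z [0.004  0.0086 0.0099] tip miny -0.1317508804048088
 slab tilt [0.003  0.0264] top z at front edge 0.0369 (array([-135.2, -200.5]), array([1704.2,  214.1]), 0.8)
 slab tilt [0.0667 0.018 ] top z at front edge 0.0328 (array([ 614.1, -123.1]), array([ 20.8, 151.2]), 88.2)
```

View pics/scene9.png

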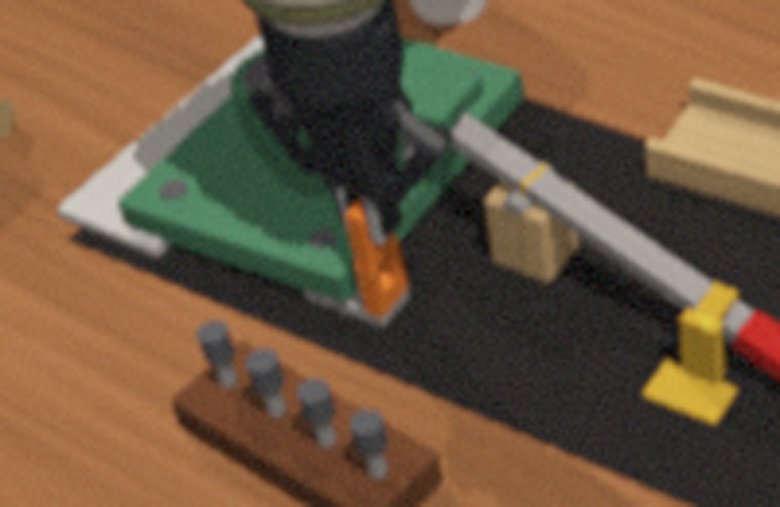

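>>> send_rows --steps '[[[0.05,0,0,-0.001,0],[0.05,0,0,-0.002,0],[0.05,0,0,-0.0025,0],[0.4,0,0,-0.0025,0],[0.4,0,0,-0.0025,0],[0.4,0,0,0.0,0],[0.4,0,0,0.04,0],[0.4,0,0,0.09,0],[0.4,0,0,0.12,0],[0.4,0,0,0.12,0]]]'

```text
t: 15.0
ee_pos: [0.677, -0.0974, 0.1776]
orientation: [[-0.118, 0.993, 0.013], [0.993, 0.118, 0.008], [0.006, 0.014, -1.0]]
ft_force: [0.9, -0.8, 0.3]
finger_gap: 0.401
```

```bash
python3 shot.py 10 .66 -.1 .03; python3 pk.py 10 .673 -.098;python3 bar.py 10|grep slab
```

```text
orange (array([ 657.8, -103.9]), array([78.1, 20.8]), 24.3) z [0.0103 0.0953]
0.0 [ 0.6758 -0.0924  0.0111] 19
0.015 [ 0.6798 -0.0913  0.0231] 61
0.03 [ 0.6795 -0.092   0.0378] 43
0.045 [ 0.6826 -0.0903  0.0529] 46
0.06 [ 0.6822 -0.0897  0.068 ] 50
0.075 [ 0.6816 -0.0895  0.0834] 48
0.09 [ 0.6805 -0.0926  0.0941] 46
blade (array([ 691.9, -126.5]), array([55.1, 19.9]), 80.3) z [0.003  0.0073 0.0097] tip miny -0.15197372995866926
 slab tilt [0.0027 0.03  ] top z at front edge 0.0376 (array([-135.6, -205.5]), array([1705. ,  213.6]), 0.2)
 slab tilt [-0.0014  0.0256] top z at front edge 0.0379 (array([ 586.5, -145.5]), array([ 62.8, 231.2]), 89.5)
```

View pics/scene10.png

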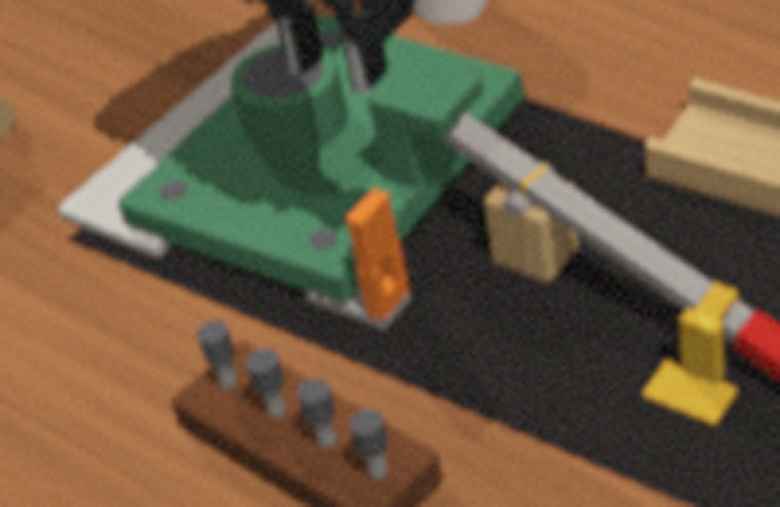

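>>> send_rows --steps '[[[0.5,-0.017,0.045,0,-0.05],[0.5,-0.034,0.09,0,-0.1],[0.5,-0.051,0.135,0,-0.15],[0.5,-0.068,0.18,0,-0.2],[0.5,-0.085,0.225,0,-0.232],[0.5,-0.1,0.27,0,-0.232],[0.5,-0.117,0.315,0,-0.232],[0.5,-0.134,0.36,0,-0.232],[0.5,-0.15,0.405,0,-0.232],[0.5,-0.157,0.436,0,-0.232],[0.5,-0.157,0.436,0,-0.232],[0.5,-0.157,0.436,-0.04,-0.232],[0.5,-0.157,0.436,-0.08,-0.232],[0.5,-0.157,0.436,-0.08,-0.232]]]'

```text
t: 16.5
ee_pos: [0.5142, 0.3358, 0.0855]
orientation: [[0.113, 0.994, -0.002], [0.994, -0.113, -0.0], [-0.001, -0.001, -1.0]]
ft_force: [-0.2, -0.7, -0.1]
finger_gap: 0.496
```

>>> send_rows --steps '[[[0.5,0.006,0.002,-0.006,0],[0.5,0.006,0.002,-0.012,0],[0.5,0.006,0.002,-0.012,0],[0.05,0.006,0.002,-0.012,0],[0.05,0.006,0.002,-0.012,0],[0.05,0.006,0.002,-0.012,0],[0.05,0.006,0.002,-0.012,0],[0.05,0.006,0.002,-0.012,0],[0.05,0.006,0.002,-0.012,0]]]'

```text
t: 17.4
ee_pos: [0.5208, 0.3383, 0.0746]
orientation: [[0.113, 0.994, 0.0], [0.994, -0.113, 0.001], [0.001, -0.0, -1.0]]
ft_force: [0.5, 1.0, 6.4]
finger_gap: 0.126
```

>>> send_rows --steps '[[[0.05,0,0,0.01,0],[0.05,0,0,0.018,0],[0.05,0,0,0.02,0],[0.05,-0.002,-0.015,0.02,0],[0.05,-0.004,-0.03,0.02,0],[0.05,-0.006,-0.05,0.02,0],[0.05,-0.007,-0.06,0.02,0],[0.05,-0.007,-0.06,0.06,0],[0.05,-0.007,-0.06,0.1,0],[0.05,-0.007,-0.06,0.12,0],[0.05,-0.007,-0.06,0.12,0]]]'

```text
t: 18.5
ee_pos: [0.5155, 0.2792, 0.1985]
orientation: [[0.114, 0.994, 0.005], [0.994, -0.114, 0.004], [0.005, 0.005, -1.0]]
ft_force: [-0.8, -0.6, -2.1]
finger_gap: 0.128
```

>>> send_rows --steps '[[[0.05,0.0155,-0.045,0,0.04],[0.05,0.031,-0.09,0,0.08],[0.05,0.047,-0.135,0,0.12],[0.05,0.062,-0.18,0,0.16],[0.05,0.078,-0.225,0,0.2],[0.05,0.094,-0.27,0,0.232],[0.05,0.1135,-0.327,0,0.232],[0.05,0.1135,-0.327,0,0.232],[0.05,0.1135,-0.327,-0.04,0.232],[0.05,0.1135,-0.327,-0.08,0.232],[0.05,0.1135,-0.327,-0.11,0.232],[0.05,0.1135,-0.327,-0.134,0.232],[0.05,0.1135,-0.327,-0.134,0.232],[0.05,0.1135,-0.327,-0.134,0.232]]]'

```text
t: 19.9
ee_pos: [0.6286, -0.0478, 0.0643]
orientation: [[-0.118, 0.993, 0.003], [0.993, 0.118, 0.005], [0.005, 0.004, -1.0]]
ft_force: [1.1, -0.8, -0.9]
finger_gap: 0.129
```

```bash
python3 shot.py 11 .62 -.08 .03; python3 pk.py 11 .629 -.048
```

```text
orange (array([644.9, -65.8]), array([32.5, 71.3]), 32.8) z [0.015  0.1114]
0.0 [ 0.663  -0.0931  0.0094] 5
0.015 [ 0.6532 -0.0719  0.0252] 21
0.03 [ 0.6396 -0.052   0.0378] 64
0.045 [ 0.6386 -0.0526  0.0525] 62
0.06 [ 0.6447 -0.0543  0.0672] 43
0.075 [ 0.6525 -0.061   0.0812] 33
0.09 [ 0.6514 -0.0585  0.0961] 29
blade (array([641.6, -79. ]), array([39.4, 46.6]), 32.9) z [0.0189 0.0236 0.0257] tip miny -0.10094141539587725
```

View pics/scene11.png

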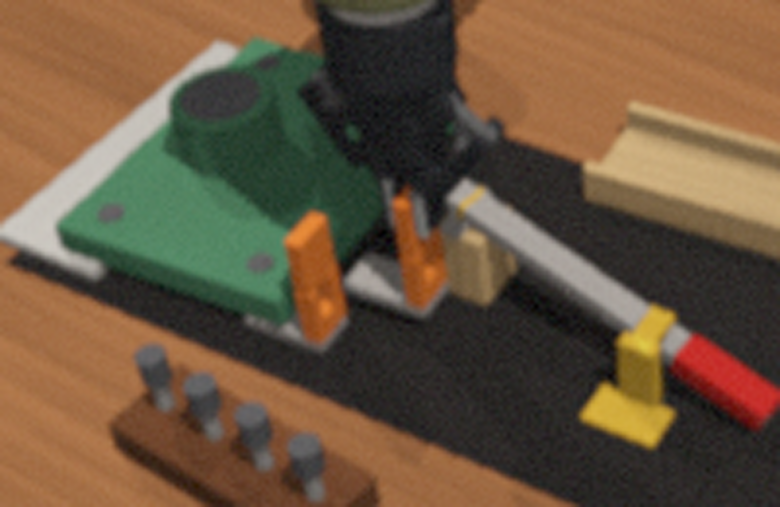

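>>> send_rows --steps '[[[0.05,0,0,-0.009,0],[0.05,0,0,-0.0145,0],[0.05,0,0,-0.015,0],[0.05,0.001,-0.01,-0.015,0],[0.05,0.002,-0.02,-0.015,0],[0.05,0.0035,-0.03,-0.015,0],[0.05,0.005,-0.04,-0.015,0],[0.05,0.006,-0.05,-0.015,0],[0.05,0.0065,-0.055,-0.015,0],[0.05,0.0065,-0.055,-0.0165,0],[0.05,0.0065,-0.055,-0.0175,0],[0.05,0.0065,-0.055,-0.0175,0]]]'

```text
t: 21.2
ee_pos: [0.6366, -0.1033, 0.0492]
orientation: [[-0.118, 0.993, 0.007], [0.993, 0.118, 0.005], [0.004, 0.008, -1.0]]
ft_force: [-0.6, -2.4, 3.6]
finger_gap: 0.125
```

Touching the bench; release.

>>> send_rows --steps '[[[0.4,0,0,0,0],[0.4,0,0,0,0],[0.4,0,0,0.002,0],[0.4,0,0,0.04,0],[0.4,0,0,0.09,0],[0.4,0,0,0.12,0],[0.4,0,0,0.12,0],[0.4,0,0,0.12,0]]]'

```text
t: 22.0
ee_pos: [0.6369, -0.1029, 0.1697]
orientation: [[-0.118, 0.993, 0.008], [0.993, 0.118, 0.005], [0.004, 0.009, -1.0]]
ft_force: [0.7, 0.5, 0.0]
finger_gap: 0.397
```

```bash
python3 shot.py 12 .62 -.08 .03; python3 pk.py 12 .63 -.1;python3 bar.py 12|grep slab
```

```text
orange (array([ 640.2, -101.4]), array([99.9, 19.7]), 18.1) z [0.0118 0.0957]
0.0 [ 0.6514 -0.0953  0.0115] 25
0.015 [ 0.6543 -0.0956  0.0229] 96
0.03 [ 0.6527 -0.0958  0.0377] 61
0.045 [ 0.6528 -0.0948  0.0531] 68
0.06 [ 0.6569 -0.0937  0.0681] 77
0.075 [ 0.6552 -0.0945  0.0828] 82
0.09 [ 0.6548 -0.0971  0.094 ] 88
 slab tilt [0.0025 0.0269] top z at front edge 0.0373 (array([-134., -213.]), array([ 210.2, 1704.1]), 89.6)
 slab tilt [-0.0027  0.0244] top z at front edge 0.0378 (array([ 584.7, -148.7]), array([ 62.5, 228.9]), 86.4)
```

View pics/scene12.png

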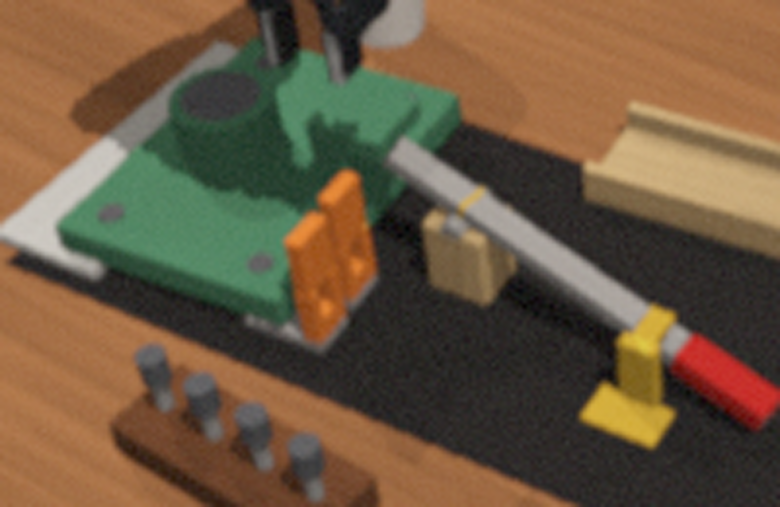

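>>> send_rows --steps '[[[0.5,-0.017,0.045,0,-0.05],[0.5,-0.034,0.09,0,-0.1],[0.5,-0.051,0.135,0,-0.15],[0.5,-0.068,0.18,0,-0.2],[0.5,-0.085,0.225,0,-0.232],[0.5,-0.102,0.27,0,-0.232],[0.5,-0.119,0.315,0,-0.232],[0.5,-0.136,0.36,0,-0.232],[0.5,-0.153,0.405,0,-0.232],[0.5,-0.17,0.447,0,-0.232],[0.5,-0.17,0.447,0,-0.232],[0.5,-0.17,0.447,0,-0.232],[0.5,-0.17,0.447,0,-0.232]]]'

```text
t: 23.4
ee_pos: [0.4663, 0.3427, 0.1669]
orientation: [[0.115, 0.993, 0.005], [0.993, -0.115, 0.002], [0.003, 0.005, -1.0]]
ft_force: [-0.4, -0.5, -0.5]
finger_gap: 0.506
```

>>> send_rows --steps '[[[0.5,0,0.001,-0.04,0],[0.5,0,0.001,-0.075,0],[0.5,0,0.001,-0.092,0],[0.5,0,0.001,-0.092,0],[0.05,0,0.001,-0.092,0],[0.05,0,0.001,-0.092,0],[0.05,0,0.001,-0.092,0],[0.05,0,0.001,-0.092,0],[0.05,0,0.001,-0.092,0],[0.05,0,0.001,-0.092,0]]]'

```text
t: 24.4
ee_pos: [0.4674, 0.3442, 0.0765]
orientation: [[0.115, 0.993, 0.008], [0.993, -0.115, 0.004], [0.005, 0.007, -1.0]]
ft_force: [0.9, -1.2, 7.1]
finger_gap: 0.127
```

>>> send_rows --steps '[[[0.05,0,0,0.01,0],[0.05,0,0,0.018,0],[0.05,0,0,0.02,0],[0.05,-0.002,-0.015,0.02,0],[0.05,-0.004,-0.03,0.02,0],[0.05,-0.006,-0.05,0.02,0],[0.05,-0.007,-0.06,0.02,0],[0.05,-0.007,-0.06,0.06,0],[0.05,-0.007,-0.06,0.1,0],[0.05,-0.007,-0.06,0.12,0],[0.05,-0.007,-0.06,0.12,0]]]'

```text
t: 25.5
ee_pos: [0.4619, 0.2854, 0.2005]
orientation: [[0.115, 0.993, 0.013], [0.993, -0.115, 0.008], [0.009, 0.012, -1.0]]
ft_force: [0.5, 0.8, -2.2]
finger_gap: 0.126
```

>>> send_rows --steps '[[[0.05,0.008,-0.048,0,0.04],[0.05,0.016,-0.096,0,0.08],[0.05,0.024,-0.144,0,0.12],[0.05,0.032,-0.192,0,0.16],[0.05,0.04,-0.24,0,0.2],[0.05,0.048,-0.288,0,0.232],[0.05,0.058,-0.346,0,0.232],[0.05,0.058,-0.346,0,0.232],[0.05,0.058,-0.346,-0.04,0.232],[0.05,0.058,-0.346,-0.08,0.232],[0.05,0.058,-0.346,-0.11,0.232],[0.05,0.058,-0.346,-0.135,0.232],[0.05,0.058,-0.346,-0.135,0.232],[0.05,0.058,-0.346,-0.135,0.232]]]'

```text
t: 26.9
ee_pos: [0.5196, -0.0604, 0.0656]
orientation: [[-0.117, 0.993, 0.009], [0.993, 0.117, 0.01], [0.009, 0.011, -1.0]]
ft_force: [0.5, 0.9, -1.4]
finger_gap: 0.122
```

```bash
python3 shot.py 13 .55 -.08 .03; python3 pk.py 13 .52 -.061
```

```text
orange (array([500.1, -65.7]), array([78. , 18.4]), 17.2) z [0.0276 0.11  ]
0.015 [ 0.5233 -0.0555  0.0277] 10
0.03 [ 0.5223 -0.0557  0.0375] 47
0.045 [ 0.5237 -0.0569  0.0525] 35
0.06 [ 0.5257 -0.056   0.067 ] 40
0.075 [ 0.5328 -0.0575  0.0812] 21
0.09 [ 0.5341 -0.0579  0.0979] 15
blade (array([520.9, -92. ]), array([20.2, 37.9]), 4.3) z [0.0213 0.0233 0.025 ] tip miny -0.11164250724182229
```

View pics/scene13.png

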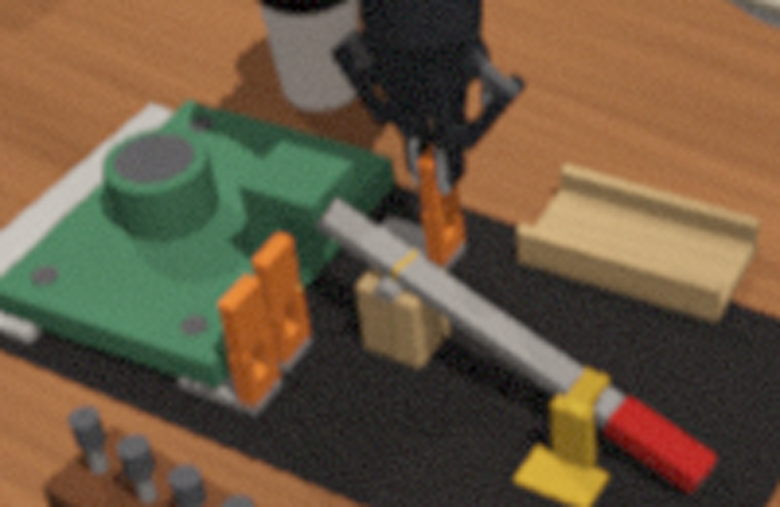

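View pics/top13.png

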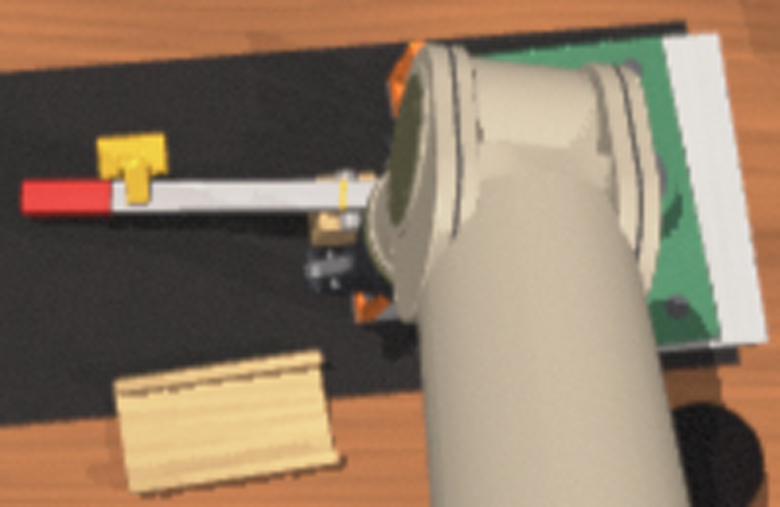

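>>> send_rows --steps '[[[0.05,0,0,-0.009,0],[0.05,0,0,-0.014,0],[0.05,0,0,-0.0145,0],[0.05,0.001,-0.01,-0.0145,0],[0.05,0.002,-0.02,-0.0145,0],[0.05,0.0035,-0.03,-0.0145,0],[0.05,0.005,-0.04,-0.0145,0],[0.05,0.006,-0.05,-0.0145,0],[0.05,0.0065,-0.055,-0.0145,0],[0.05,0.0065,-0.055,-0.0165,0],[0.05,0.0065,-0.055,-0.0175,0],[0.05,0.0065,-0.055,-0.0175,0]]]'

```text
t: 28.2
ee_pos: [0.5282, -0.1162, 0.0508]
orientation: [[-0.117, 0.993, 0.014], [0.993, 0.117, 0.01], [0.008, 0.015, -1.0]]
ft_force: [-2.9, -1.7, 11.3]
finger_gap: 0.127
```

>>> send_rows --steps '[[[0.05,0,0,0.001,0],[0.4,0,0,0.001,0],[0.4,0,0,0.001,0],[0.4,0,0,0.003,0],[0.4,0,0,0.04,0],[0.4,0,0,0.09,0],[0.4,0,0,0.12,0],[0.4,0,0,0.12,0],[0.4,0,0,0.12,0]]]'

```text
t: 29.1
ee_pos: [0.5284, -0.116, 0.1711]
orientation: [[-0.117, 0.993, 0.015], [0.993, 0.117, 0.01], [0.008, 0.017, -1.0]]
ft_force: [0.2, 0.5, -0.7]
finger_gap: 0.398
```

```bash
python3 shot.py 14 .55 -.08 .03; python3 pk.py 14 .525 -.11;python3 bar.py 14|grep slab
```

```text
orange (array([ 512.9, -118.8]), array([66.5, 16.5]), 16.1) z [0.0146 0.0961]
0.015 [ 0.5186 -0.1131  0.0231] 11
0.03 [ 0.5201 -0.113   0.0366] 21
0.045 [ 0.5297 -0.1108  0.0532] 30
0.06 [ 0.5337 -0.1106  0.0677] 39
0.075 [ 0.531  -0.1101  0.0825] 33
0.09 [ 0.5277 -0.1134  0.0942] 38
blade (array([ 543.9, -127. ]), array([11.5, 16.8]), 35.7) z [0.0049 0.0079 0.0175] tip miny -0.1348310083344239
 slab tilt [0.0021 0.0264] top z at front edge 0.0373 (array([-138.5, -207. ]), array([ 201.8, 1714.6]), 89.7)
 slab tilt [-0.0018  0.0346] top z at front edge 0.038 (array([ 589.7, -177.3]), array([230.6, 104.5]), 6.4)
```

View pics/scene14.png

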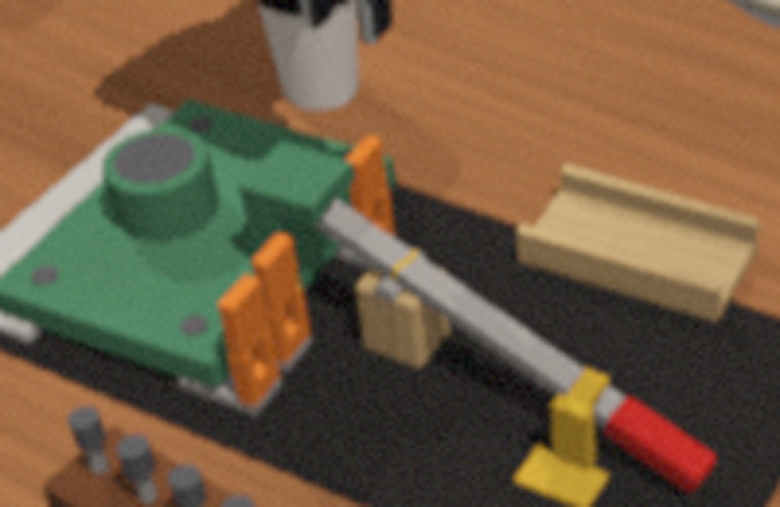

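>>> send_rows --steps '[[[0.5,-0.012,0.048,0,-0.05],[0.5,-0.024,0.096,0,-0.1],[0.5,-0.036,0.144,0,-0.15],[0.5,-0.048,0.192,0,-0.2],[0.5,-0.06,0.24,0,-0.232],[0.5,-0.072,0.288,0,-0.232],[0.5,-0.084,0.336,0,-0.232],[0.5,-0.096,0.384,0,-0.232],[0.5,-0.108,0.432,0,-0.232],[0.5,-0.116,0.466,0,-0.232],[0.5,-0.116,0.466,0,-0.232],[0.5,-0.116,0.466,0,-0.232],[0.5,-0.116,0.466,0,-0.232]]]'

```text
t: 30.5
ee_pos: [0.4117, 0.3486, 0.1686]
orientation: [[0.116, 0.993, 0.013], [0.993, -0.116, 0.005], [0.007, 0.013, -1.0]]
ft_force: [0.2, 0.4, -1.0]
finger_gap: 0.501
```

```bash
python3 shot.py 15 .42 .34 .1
```

```text
(no output)
```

View pics/scene15.png

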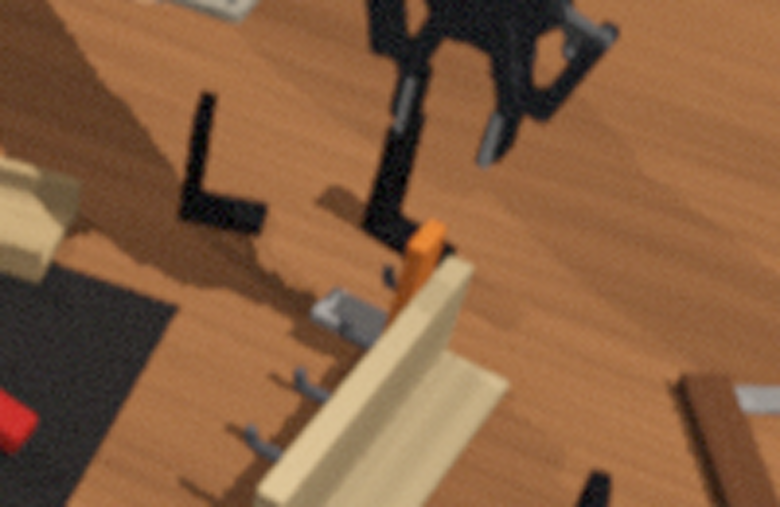

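>>> send_rows --steps '[[[0.5,0,0.001,-0.04,0],[0.5,0,0.001,-0.075,0],[0.5,0,0.001,-0.093,0],[0.5,0,0.001,-0.093,0],[0.05,0,0.001,-0.093,0],[0.05,0,0.001,-0.093,0],[0.05,0,0.001,-0.093,0],[0.05,0,0.001,-0.093,0],[0.05,0,0.001,-0.093,0],[0.05,0,0.001,-0.093,0]]]'

```text
t: 31.6
ee_pos: [0.413, 0.3505, 0.0778]
orientation: [[0.117, 0.993, 0.016], [0.993, -0.117, 0.008], [0.01, 0.015, -1.0]]
ft_force: [0.8, 0.4, 7.8]
finger_gap: 0.125
```

>>> send_rows --steps '[[[0.05,0,0,0.01,0],[0.05,0,0,0.018,0],[0.05,0,0,0.02,0],[0.05,-0.002,-0.015,0.02,0],[0.05,-0.004,-0.03,0.02,0],[0.05,-0.006,-0.05,0.02,0],[0.05,-0.007,-0.06,0.02,0],[0.05,-0.007,-0.06,0.06,0],[0.05,-0.007,-0.06,0.1,0],[0.05,-0.007,-0.06,0.12,0],[0.05,-0.007,-0.06,0.12,0]]]'

```text
t: 32.7
ee_pos: [0.4074, 0.2918, 0.2016]
orientation: [[0.117, 0.993, 0.021], [0.993, -0.117, 0.012], [0.015, 0.02, -1.0]]
ft_force: [-0.2, -0.0, -3.2]
finger_gap: 0.126
```

>>> send_rows --steps '[[[0.05,0.01,-0.048,0,0.04],[0.05,0.02,-0.096,0,0.08],[0.05,0.03,-0.144,0,0.12],[0.05,0.04,-0.192,0,0.16],[0.05,0.05,-0.24,0,0.2],[0.05,0.06,-0.288,0,0.234],[0.05,0.07,-0.336,0,0.234],[0.05,0.073,-0.357,0,0.234],[0.05,0.073,-0.357,0,0.234],[0.05,0.073,-0.357,-0.04,0.234],[0.05,0.073,-0.357,-0.08,0.234],[0.05,0.073,-0.357,-0.11,0.234],[0.05,0.073,-0.357,-0.134,0.234],[0.05,0.073,-0.357,-0.134,0.234],[0.05,0.073,-0.357,-0.134,0.234]]]'

```text
t: 34.2
ee_pos: [0.4802, -0.0646, 0.0677]
orientation: [[-0.117, 0.993, 0.017], [0.993, 0.117, 0.017], [0.015, 0.019, -1.0]]
ft_force: [-0.5, 0.6, -1.0]
finger_gap: 0.123
```

```bash
python3 shot.py 16 .51 -.08 .03; python3 pk.py 16 .48 -.065
```

```text
orange (array([498.4, -79.1]), array([26.7, 74. ]), 42.5) z [0.021  0.1111]
0.015 [ 0.4936 -0.0781  0.0245] 14
0.03 [ 0.4873 -0.067   0.0377] 50
0.045 [ 0.4872 -0.068   0.0517] 45
0.06 [ 0.489  -0.0644  0.0673] 38
0.075 [ 0.4982 -0.0726  0.0817] 27
0.09 [ 0.4965 -0.0683  0.0968] 16
blade (array([488. , -91.8]), array([49.1, 32.3]), 84.8) z [0.0189 0.023  0.025 ] tip miny -0.11601139935271115
```

View pics/scene16.png

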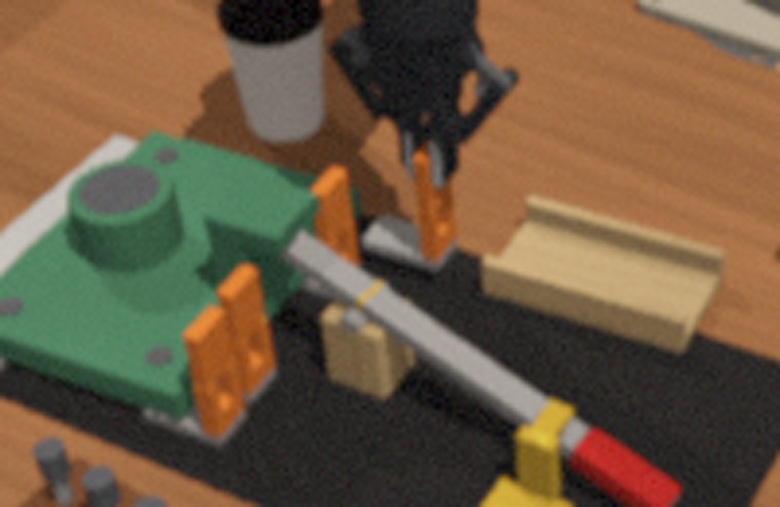

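View pics/top16.png

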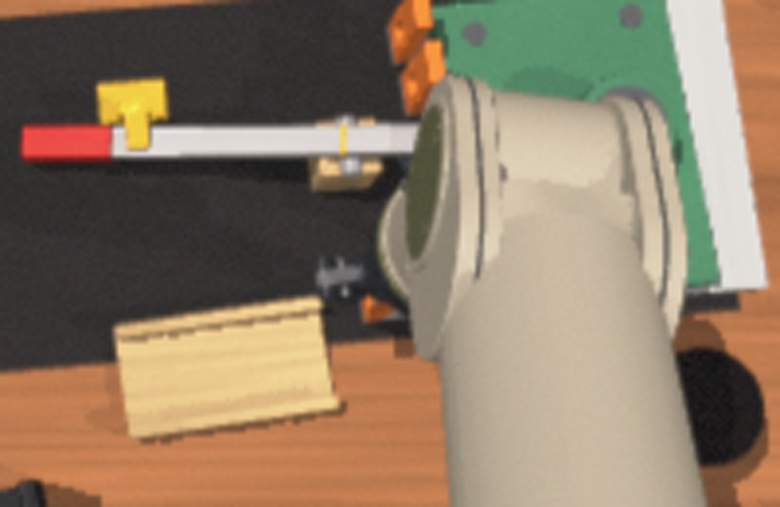

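>>> send_rows --steps '[[[0.05,0.002,0,-0.009,0],[0.05,0.002,0,-0.014,0],[0.05,0.002,0,-0.0148,0],[0.05,0.003,-0.01,-0.0148,0],[0.05,0.004,-0.02,-0.0148,0],[0.05,0.0055,-0.03,-0.0148,0],[0.05,0.007,-0.04,-0.0148,0],[0.05,0.008,-0.05,-0.0148,0],[0.05,0.0085,-0.056,-0.0148,0],[0.05,0.0085,-0.056,-0.016,0],[0.05,0.0085,-0.056,-0.017,0],[0.05,0.0085,-0.056,-0.017,0]]]'

```text
t: 35.5
ee_pos: [0.4903, -0.1214, 0.0526]
orientation: [[-0.117, 0.993, 0.021], [0.993, 0.117, 0.016], [0.014, 0.022, -1.0]]
ft_force: [-2.7, -3.0, 7.9]
finger_gap: 0.127
```

>>> send_rows --steps '[[[0.05,0,0,0.0005,0],[0.4,0,0,0.0005,0],[0.4,0,0,0.0005,0],[0.4,0,0,0.003,0],[0.4,0,0,0.04,0],[0.4,0,0,0.09,0],[0.4,0,0,0.12,0],[0.4,0,0.05,0.12,0],[0.4,0,0.1,0.12,0],[0.4,-0.05,0.14,0.12,0],[0.4,-0.09,0.19,0.12,0],[0.4,-0.13,0.24,0.12,0],[0.4,-0.13,0.28,0.12,0],[0.4,-0.13,0.32,0.12,0],[0.4,-0.13,0.32,0.12,0]]]'

```text
t: 37.0
ee_pos: [0.3586, 0.2031, 0.1731]
orientation: [[-0.123, 0.992, 0.021], [0.992, 0.122, 0.018], [0.015, 0.023, -1.0]]
ft_force: [0.6, -0.4, 0.0]
finger_gap: 0.404
```

```bash
python3 shot.py 17 .54 -.06 .03; python3 bar.py 17; for p in ".667 -.1" ".63 -.1" ".525 -.11" ".485 -.12"; do python3 pk.py 17 $p | head -1; done
```

```text
scene red (array([596.4, 156.6]), array([66.8, 26. ]), 86.5) [0.5992 0.1587 0.0308] 307
 keeper (array([605. , 106.7]), array([38.7, 25.7]), 3.3)
 slab tilt [-0.0057  0.0289] top z at front edge 0.0378 (array([ 597.4, -211.4]), array([225.8, 177.4]), 6.9)
  y -0.085 78 0.5891 0.0868
  y -0.055 119 0.5915 0.0802
  y -0.025 107 0.5921 0.0724
  y 0.005 112 0.5923 0.0663
  y 0.035 109 0.5942 0.0598
  y 0.065 112 0.5943 0.0531
  y 0.095 46 0.5957 0.0478
top red (array([596.1, 159.2]), array([63.7, 24.4]), 87.0) [0.5951 0.158  0.0339] 188
 keeper (array([606. , 108.2]), array([22.7, 35.3]), 89.7)
 slab tilt [-0.0022  0.0299] top z at front edge 0.0379 (array([ 594.2, -213.6]), array([230.1, 178.7]), 6.5)
  y -0.085 77 0.5834 0.0874
  y -0.055 123 0.5834 0.0812
  y -0.025 84 0.5863 0.0738
  y 0.005 78 0.5878 0.0675
  y 0.035 89 0.5878 0.061
  y 0.065 79 0.5898 0.0552
  y 0.095 65 0.5884 0.0477
orange (array([653.3, -98.1]), array([83.3, 14.7]), 9.5) z [0.0116 0.0956]
orange (array([ 639.9, -102.2]), array([101.7,  19.9]), 17.2) z [0.0109 0.0957]
orange (array([ 509.8, -116.6]), array([71.8, 13.6]), 7.3) z [0.0141 0.0962]
orange (array([ 494.6, -119.2]), array([99.1, 17. ]), 11.5) z [0.0128 0.0962]
```

View pics/scene17.png

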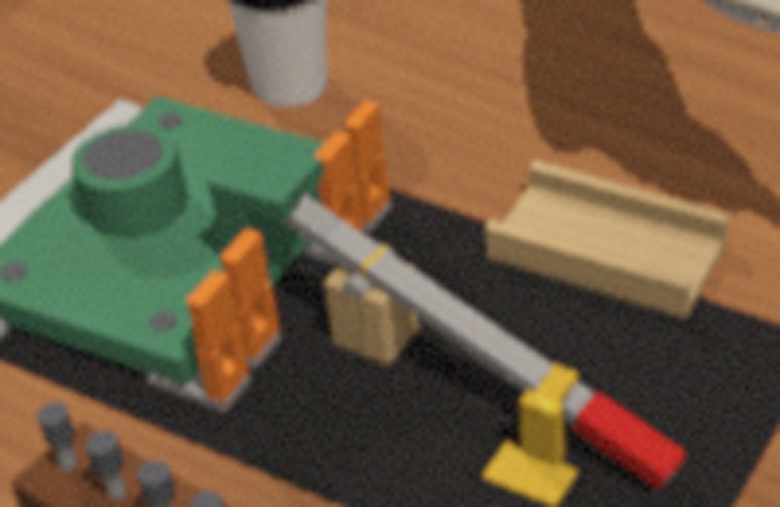

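View pics/top17.png

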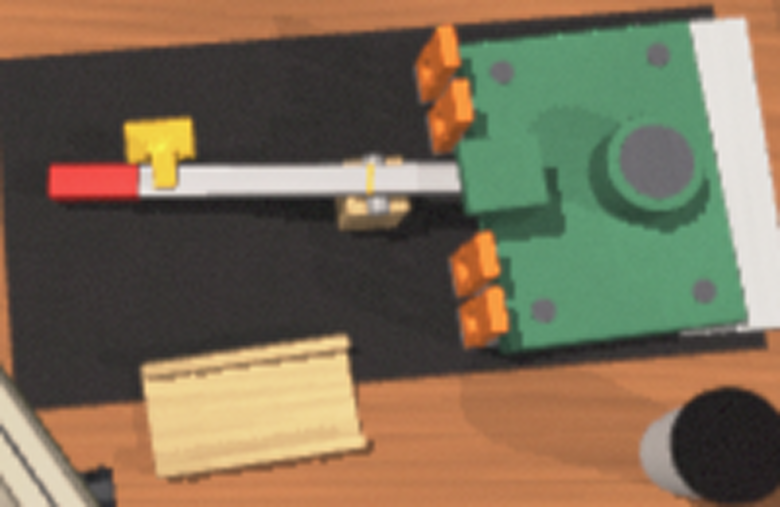

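```bash
cat > ft.py <<'E'
from h import *
import sys
f=dict(np.load("top"+sys.argv[1]+".npz"));P=cloud(f);H=hsv(f);x,y,z=P[...,0],P[...,1],P[...,2]
g=P[mask(H,60,90,80,30)&(z>.022)&(z<.048)&(y>-.4)&(y<-.05)&(x>.4)&(x<.8)]
c,s,a=cv2.minAreaRect((g[:,:2]*1000).astype(np.float32))
if s[0]<s[1]: a-=90
a=np.radians(a);ex=np.array([np.cos(a),np.sin(a)]);ey=np.array([-ex[1],ex[0]])
O=np.array(c)/1000+min(s)/2000*ey
print("foot O",O.round(4),"yaw",np.degrees(a).round(2),s)
A=np.c_[g[:,:2],np.ones(len(g))];co=np.linalg.lstsq(A,g[:,2],rcond=None)[0]
for _ in range(5):
    ok=abs(A@co-g[:,2])<.004;co=np.linalg.lstsq(A[ok],g[ok,2],rcond=None)[0]
print("slope along foot y",(co[:2]@ey).round(4),"x",(co[:2]@ex).round(4),"front top z",(co@[*O,1]).round(4))
o=mask(H,5,18,170,90)&(z>.087)&(y>-.2)&(y<0)&(x>.4)&(x<.75)
for m in comps(o,8):
    q=(P[m][:,:2]-O);print("packer top x",((q@ex).min()+np.ptp(q@ex)/2).round(4),"y",((q@ey).min()+np.ptp(q@ey)/2).round(4),np.ptp(q@ex).round(4),np.ptp(q@ey).round(4))
E
python3 ft.py 17
```

```text
foot O [ 0.5838 -0.1249] yaw 6.53 (230.65138244628906, 178.71446228027344)
slope along foot y 0.0299 x 0.0012 front top z 0.0382
packer top x 0.097 y 0.0205 0.0286 0.0119
packer top x 0.0557 y 0.0177 0.029 0.0115
packer top x -0.0538 y 0.0177 0.029 0.0113
packer top x -0.0924 y 0.0166 0.0289 0.0132
```

>>> send_rows --steps '[[[0.6,0.03,-0.005,0,-0.15],[0.6,0.06,-0.01,0,-0.3],[0.6,0.1,-0.02,0,-0.45],[0.6,0.14,-0.03,0,-0.6],[0.6,0.18,-0.04,0,-0.75],[0.6,0.22,-0.045,0,-0.9],[0.6,0.237,-0.045,0,-1.05],[0.6,0.237,-0.045,0,-1.2],[0.6,0.237,-0.045,0,-1.35],[0.6,0.237,-0.045,0,-1.5],[0.6,0.237,-0.045,0,-1.65],[0.6,0.237,-0.045,0,-1.747],[0.6,0.237,-0.045,0,-1.747],[0.6,0.237,-0.045,0,-1.747]]]' --newtons 40

```text
t: 38.5
ee_pos: [0.5965, 0.155, 0.1728]
orientation: [[0.999, -0.052, 0.012], [-0.052, -0.998, -0.024], [0.014, 0.023, -1.0]]
ft_force: [-1.1, 0.1, 0.3]
finger_gap: 0.598
```

>>> send_rows --steps '[[[0.6,-0.001,0.001,-0.045,0],[0.6,-0.001,0.001,-0.09,0],[0.6,-0.001,0.001,-0.135,0],[0.6,-0.001,0.001,-0.16,0],[0.6,-0.001,0.002,-0.176,0],[0.6,-0.001,0.002,-0.176,0],[0.1,-0.001,0.002,-0.176,0],[0.1,-0.001,0.002,-0.176,0],[0.1,-0.001,0.002,-0.176,0],[0.1,-0.001,0.002,-0.176,0],[0.1,-0.001,0.002,-0.176,0]]]'

```text
t: 39.6
ee_pos: [0.5964, 0.1574, -0.0012]
orientation: [[0.999, -0.052, 0.015], [-0.052, -0.998, -0.023], [0.016, 0.022, -1.0]]
ft_force: [-3.1, 0.4, 7.0]
finger_gap: 0.269
```

>>> send_rows --steps '[[[0.1,0,0,-0.004,0],[0.1,0,0,-0.008,0],[0.1,0,0,-0.011,0],[0.1,0,0,-0.011,0],[0.1,-0.006,0,-0.011,0.03],[0.1,-0.012,0,-0.011,0.06],[0.1,-0.018,0,-0.011,0.09],[0.1,-0.024,0,-0.011,0.12],[0.1,-0.03,0,-0.011,0.15],[0.1,-0.032,0,-0.011,0.15],[0.1,-0.032,0,-0.011,0.15]]]'

```text
t: 40.7
ee_pos: [0.5685, 0.1574, -0.0079]
orientation: [[0.995, 0.097, 0.026], [0.097, -0.995, -0.018], [0.024, 0.021, -0.999]]
ft_force: [0.7, -3.0, 18.1]
finger_gap: 0.27
```

```bash
python3 shot.py 18 .57 .0 .05; python3 bar.py 18
```

```text
scene red (array([582.4, 165.5]), array([45.3, 67.3]), 36.2) [0.5725 0.1715 0.0215] 117
 keeper (array([605. , 106.5]), array([36.8, 25.5]), 4.1)
 slab tilt [0.0026 0.036 ] top z at front edge 0.0388 (array([-132.2, -205.6]), array([ 193., 1705.]), 89.7)
  y -0.085 85 0.5922 0.0879
  y -0.055 131 0.5925 0.0808
  y -0.025 98 0.5887 0.0713
  y 0.005 107 0.5862 0.0657
  y 0.035 109 0.5834 0.0574
  y 0.065 108 0.581 0.0495
  y 0.095 61 0.573 0.043
 slab tilt [-0.0024  0.0422] top z at front edge 0.0397 (array([ 598. , -210.6]), array([230.7, 177.2]), 4.5)
  y -0.085 82 0.588 0.0902
  y -0.055 124 0.584 0.0807
  y -0.025 88 0.5838 0.0734
  y 0.005 84 0.5803 0.0661
  y 0.035 85 0.5787 0.0586
  y 0.065 77 0.5758 0.0512
  y 0.095 13 0.5783 0.047
```

View pics/scene18.png

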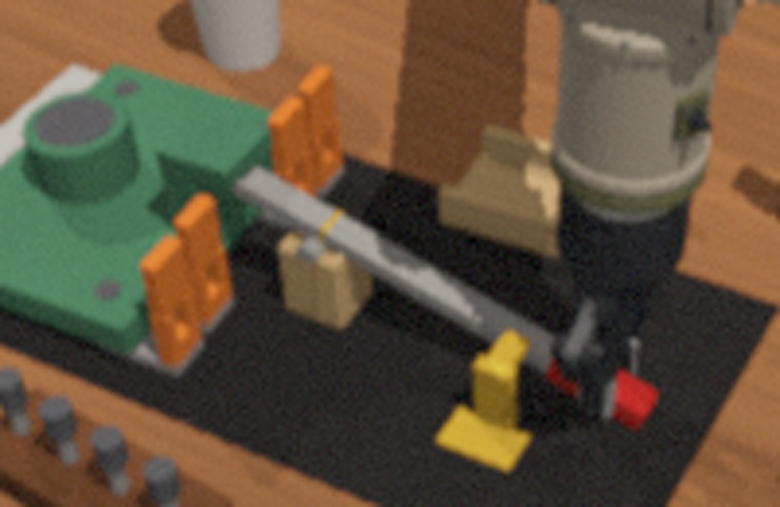

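>>> send_rows --steps '[[[0.1,0,0,0.004,0],[0.1,0,0.001,0.008,0],[0.1,0,0.001,0.012,0],[0.1,0,0.002,0.016,0],[0.1,0,0.002,0.02,0],[0.1,0,0.003,0.024,0],[0.1,0,0.003,0.028,0],[0.1,0,0.004,0.031,0],[0.1,0,0.004,0.031,0],[0.1,0,0.004,0.031,0]]]'

```text
t: 41.8
ee_pos: [0.5685, 0.1617, 0.023]
orientation: [[0.995, 0.097, 0.026], [0.097, -0.995, -0.018], [0.024, 0.02, -1.0]]
ft_force: [-0.4, 4.2, -5.4]
finger_gap: 0.273
```

```bash
python3 shot.py 19 .57 .0 .05; python3 bar.py 19; python3 ft.py 19
```

```text
scene red (array([568.7, 163.3]), array([26.3, 64.8]), 6.6) [0.571  0.1792 0.0522] 128
 keeper (array([605.3, 106.7]), array([35.7, 25.2]), 0.6)
 slab tilt [ 0.0015 -0.0019] top z at front edge 0.0325 (array([-135.1, -204.3]), array([ 194.4, 1710.8]), 89.6)
  y -0.085 84 0.5952 0.0839
  y -0.055 119 0.5952 0.0794
  y -0.025 103 0.5909 0.0758
  y 0.005 104 0.5869 0.0735
  y 0.035 106 0.584 0.0696
  y 0.065 109 0.5821 0.0663
  y 0.095 109 0.5788 0.0632
 keeper (array([618.8,  97. ]), array([0., 9.]), 89.5)
 slab tilt [0.0011 0.0015] top z at front edge 0.0331 (array([ 597.7, -210.1]), array([230.2, 178.1]), 4.8)
  y -0.085 71 0.5891 0.0841
  y -0.055 126 0.5844 0.0809
  y -0.025 83 0.585 0.0773
  y 0.005 86 0.582 0.0748
  y 0.035 86 0.5793 0.0709
  y 0.065 85 0.5767 0.0682
  y 0.095 21 0.5801 0.0643
foot O [ 0.5899 -0.1209] yaw 5.13 (230.530029296875, 178.3809356689453)
slope along foot y 0.0014 x 0.0012 front top z 0.0331
packer top x 0.0897 y 0.0201 0.0285 0.0121
packer top x 0.0484 y 0.0159 0.0287 0.0121
packer top x -0.0612 y 0.0125 0.0295 0.0129
packer top x -0.0996 y 0.0117 0.0293 0.0123
```

View pics/scene19.png

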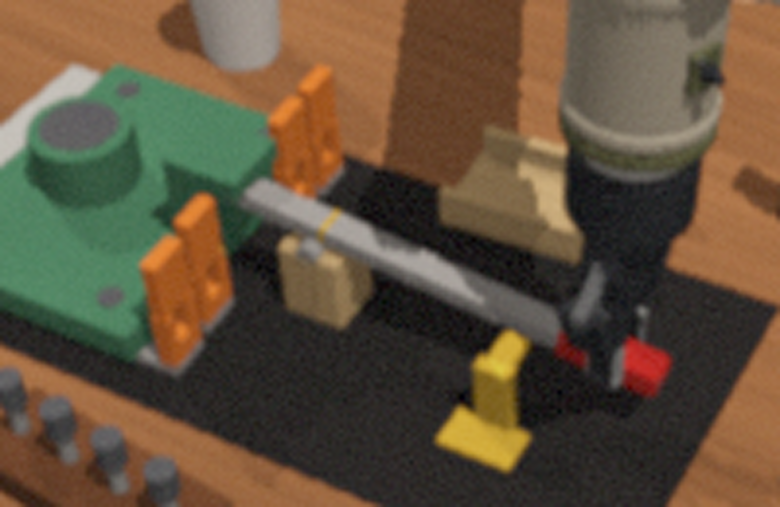

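>>> send_rows --steps '[[[0.1,0,0,-0.001,0],[0.5,0,0,-0.001,0],[0.5,0,0,-0.001,0],[0.5,0,0,-0.001,0],[0.5,0,0,0.02,0],[0.5,0,0,0.06,0],[0.5,0,0,0.09,0],[0.5,0.006,-0.04,0.09,0],[0.5,0.01,-0.08,0.09,0],[0.5,0.012,-0.122,0.09,0],[0.5,0.012,-0.122,0.09,0],[0.5,0.012,-0.122,0.09,0]]]'

```text
t: 43.1
ee_pos: [0.5807, 0.0383, 0.1132]
orientation: [[0.995, 0.094, 0.026], [0.095, -0.995, -0.018], [0.024, 0.021, -0.999]]
ft_force: [-0.2, 0.9, -0.4]
finger_gap: 0.498
```

```bash
python3 shot.py 20 .57 .05 .05; python3 bar.py 20; python3 ft.py 20; python3 m0.py 20 | grep -A1 trough
```

```text
scene red (array([569.3, 161.5]), array([25.7, 66.9]), 6.2) [0.5723 0.1639 0.0454] 302
 keeper (array([605. , 106.8]), array([36.8, 25.1]), 2.2)
 slab tilt [ 0.0013 -0.0011] top z at front edge 0.0326 (array([-136.4, -205.6]), array([ 194., 1712.]), 89.8)
  y -0.085 82 0.595 0.0833
  y -0.055 119 0.595 0.0788
  y -0.025 101 0.5911 0.0743
  y 0.005 102 0.5866 0.0703
  y 0.035 114 0.5849 0.0658
  y 0.065 107 0.5819 0.0609
  y 0.095 99 0.5775 0.0568
top red (array([569. , 163.3]), array([24.1, 64.2]), 5.3) [0.5682 0.1627 0.0485] 202
 keeper (array([605.9, 108.1]), array([22.7, 35.7]), 89.7)
 slab tilt [0.0007 0.0021] top z at front edge 0.0331 (array([ 597.8, -211.1]), array([230.2, 175.2]), 5.1)
  y 0.065 56 0.575 0.0613
  y 0.095 89 0.574 0.0581
foot O [ 0.5902 -0.1239] yaw 5.22 (231.1006622314453, 175.26754760742188)
slope along foot y 0.002 x 0.0009 front top z 0.0331
packer top x 0.0485 y 0.0153 0.0267 0.0048
 trough (array([406.4, 120.9]), array([ 97.9, 197.6]), 24.9) 850
  walls (array([427.2,  77.1]), array([80. , 82.3]), 8.2) floor (array([406.3, 122.4]), array([ 93. , 197.9]), 26.7)
--
 trough (array([414.3,  91.7]), array([112.2, 264.5]), 20.3) 1382
  walls (array([431.7,  42.4]), array([ 86.4, 149.8]), 8.5) floor (array([415.9,  92.9]), array([108.9, 266.7]), 22.0)
```

View pics/scene20.png

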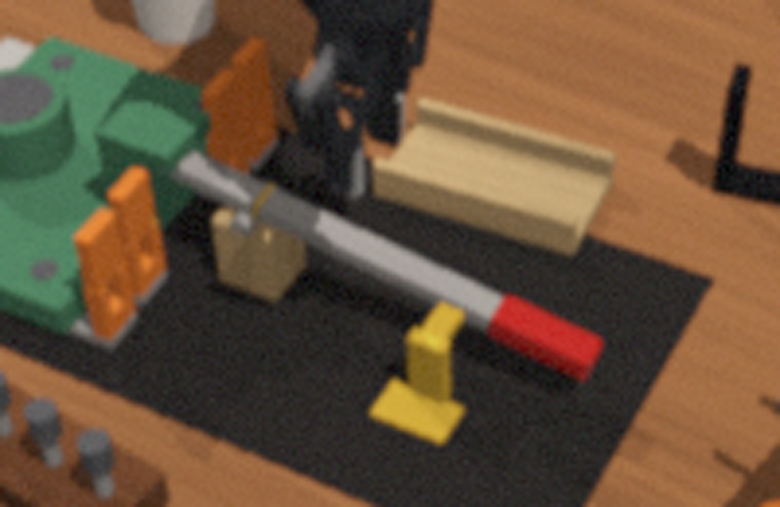

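>>> send_rows --steps '[[[0.5,0,0,-0.04,0],[0.5,0,0,-0.07,0],[0.5,0,0,-0.082,0],[0.5,0,0,-0.082,0],[0.1,0,0,-0.082,0],[0.1,0,0,-0.082,0],[0.1,0,0,-0.082,0],[0.1,0,0,-0.082,0],[0.1,0,0,-0.082,0],[0.1,0,0,-0.082,0]]]' --newtons 80

```text
t: 44.2
ee_pos: [0.5811, 0.0413, 0.0325]
orientation: [[0.995, 0.098, 0.027], [0.098, -0.995, -0.016], [0.026, 0.019, -0.999]]
ft_force: [-5.1, 1.9, 6.9]
finger_gap: 0.209
```

>>> send_rows --steps '[[[0.1,-0.001,0.01,-0.0012,0],[0.1,-0.002,0.02,-0.0025,0],[0.1,-0.003,0.03,-0.004,0],[0.1,-0.004,0.04,-0.0055,0],[0.1,-0.005,0.05,-0.007,0],[0.1,-0.0055,0.058,-0.008,0],[0.1,-0.0055,0.058,-0.008,0]]]'

```text
t: 44.9
ee_pos: [0.5768, 0.0851, 0.0258]
orientation: [[0.996, 0.086, 0.027], [0.087, -0.996, -0.031], [0.025, 0.033, -0.999]]
ft_force: [-5.9, -41.9, 16.0]
finger_gap: 0.207
```

```bash
python3 shot.py 21 .57 .05 .05; python3 bar.py 21; python3 ft.py 21|head -3
```

```text
scene red (array([570. , 206.8]), array([28. , 64.3]), 2.7) [0.5722 0.2069 0.0368] 303
 keeper (array([605.9, 106.5]), array([37.3, 24.5]), 3.5)
 slab tilt [ 0.0014 -0.0029] top z at front edge 0.0325 (array([-135.2, -201.4]), array([ 193.1, 1710.8]), 89.7)
  y -0.085 16 0.5963 0.0837
  y -0.055 125 0.5938 0.0805
  y -0.025 122 0.5903 0.076
  y 0.005 84 0.5884 0.0708
  y 0.035 81 0.5871 0.0657
  y 0.065 19 0.5885 0.0589
  y 0.095 82 0.5756 0.0669
top red (array([569.2, 206.8]), array([24.9, 63.9]), 4.4) [0.5682 0.2066 0.0399] 202
 slab tilt [0.0012 0.0012] top z at front edge 0.033 (array([ 597.9, -210.1]), array([230.3, 177.4]), 4.6)
  y -0.085 18 0.5871 0.0855
  y -0.055 124 0.5841 0.0816
  y -0.025 95 0.5849 0.0775
foot O [ 0.591  -0.1213] yaw 4.57 (231.0404052734375, 177.8045654296875)
slope along foot y 0.0011 x 0.0013 front top z 0.033
packer top x 0.0881 y 0.0213 0.0301 0.0119
```

View pics/scene21.png

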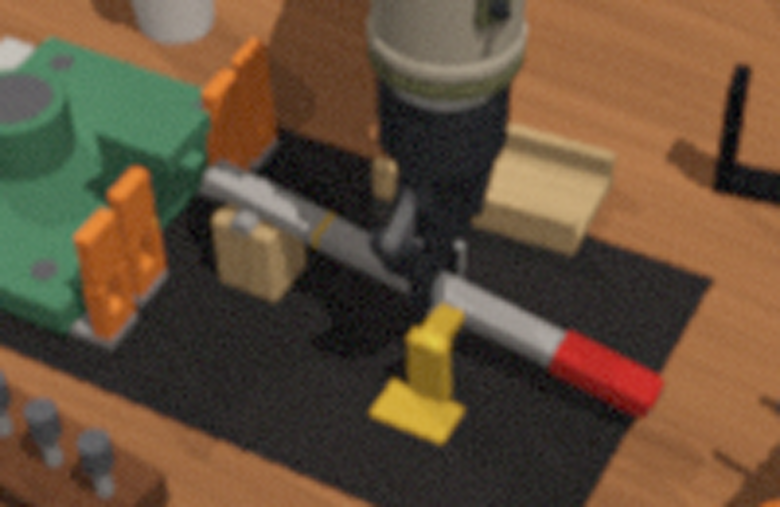

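The pull stopped short because a finger met the keeper lip (-42 N in y). The bar tip is already clear of the lug, so I'll back off slightly and lift.

>>> send_rows --steps '[[[0.1,-0.001,-0.004,0.001,0],[0.1,-0.002,-0.005,0.004,0],[0.1,-0.002,-0.005,0.015,0],[0.1,-0.002,-0.005,0.03,0],[0.1,-0.002,0.0,0.05,0],[0.1,-0.002,0.0,0.08,0],[0.1,-0.002,0.0,0.11,0],[0.1,-0.002,0.0,0.11,0]]]'

```text
t: 45.8
ee_pos: [0.5776, 0.087, 0.1414]
orientation: [[0.996, 0.087, 0.036], [0.088, -0.996, -0.027], [0.033, 0.03, -0.999]]
ft_force: [0.1, -0.4, -5.7]
finger_gap: 0.206
```

```bash
python3 shot.py 22 .57 .05 .1; python3 ft.py 22; python3 m0.py 22 | grep -A1 trough
python3 - <<'E'
from h import *
for n in("scene","top"):
    f=dict(np.load(n+"22.npz"));P=cloud(f);H=hsv(f);x,y,z=P[...,0],P[...,1],P[...,2]
    b=P[(z>.1)&(z<.24)&(x>.53)&(x<.64)&(((y>-.12)&(y<.05))|((y>.12)&(y<.26)))&((H[...,1]<70)|mask(H,0,4,170,70))]
    for a in np.arange(-.12,.27,.03):
        t=b[(b[:,1]>=a)&(b[:,1]<a+.03)]
        if len(t)>5: print(n,round(a+.015,3),np.median(t,0).round(4),len(t))
E
```

```text
foot O [ 0.5908 -0.1211] yaw 4.56 (230.9178009033203, 178.3211212158203)
slope along foot y 0.0024 x 0.0007 front top z 0.0331
packer top x 0.0882 y 0.0208 0.0291 0.0126
packer top x 0.0475 y 0.0158 0.0285 0.0126
packer top x -0.0621 y 0.0123 0.0289 0.0128
packer top x -0.1004 y 0.0113 0.0293 0.012
 trough (array([400.2, 124.7]), array([ 73.8, 192.5]), 71.7) 171
  walls (array([422.8, 109.3]), array([79.6, 17.2]), 8.2) floor (array([400.2, 124.7]), array([ 73.8, 192.5]), 71.7)
--
 trough (array([413. ,  91.2]), array([108.9, 264.8]), 20.3) 761
  walls (array([430.5,  42.5]), array([ 85.8, 149.5]), 7.8) floor (array([416.,  94.]), array([100.6, 268.2]), 23.8)
scene -0.075 [ 0.5927 -0.0674  0.1933] 55
scene -0.045 [ 0.5908 -0.0453  0.19  ] 107
scene -0.015 [ 0.5904 -0.0145  0.1844] 120
scene 0.015 [0.5887 0.0188 0.1795] 87
scene 0.045 [0.5858 0.0395 0.1756] 67
scene 0.135 [0.5782 0.1348 0.1603] 137
scene 0.165 [0.5765 0.1635 0.1559] 118
scene 0.195 [0.577  0.1953 0.1534] 159
scene 0.225 [0.5747 0.2254 0.1478] 167
top -0.075 [ 0.5875 -0.0661  0.1972] 50
top -0.045 [ 0.5867 -0.0447  0.1938] 111
top -0.015 [ 0.5856 -0.0229  0.1904] 47
top 0.135 [0.5725 0.1445 0.1628] 46
top 0.165 [0.5709 0.1646 0.1608] 98
top 0.195 [0.5689 0.1948 0.1581] 113
top 0.225 [0.5672 0.2252 0.1534] 107
top 0.255 [0.5685 0.2407 0.1512] 7
```

View pics/scene22.png

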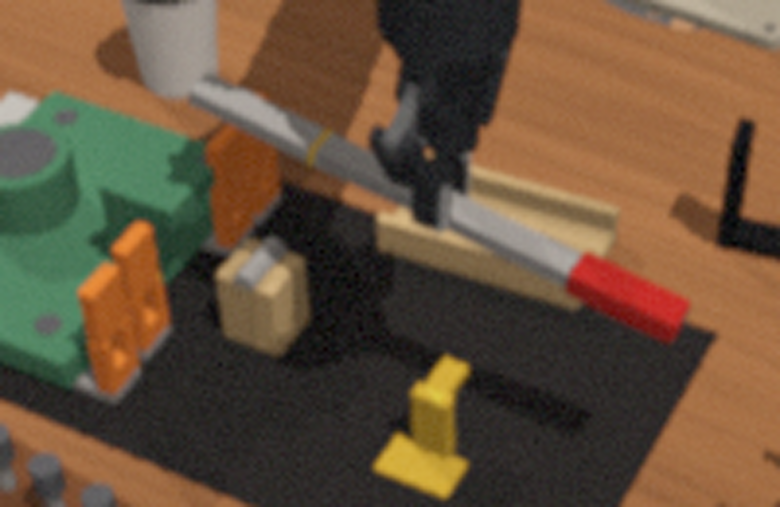

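>>> send_rows --steps '[[[0.1,-0.04,-0.003,0,0.03],[0.1,-0.08,-0.005,0,0.06],[0.1,-0.12,-0.008,0,0.07],[0.1,-0.152,-0.01,0,0.07],[0.1,-0.152,-0.01,0,0.07],[0.1,-0.152,-0.01,-0.04,0.07],[0.1,-0.152,-0.01,-0.07,0.07],[0.1,-0.152,-0.01,-0.09,0.07],[0.1,-0.152,-0.01,-0.09,0.07],[0.1,-0.152,-0.01,-0.09,0.07]]]'

```text
t: 46.9
ee_pos: [0.4227, 0.0761, 0.0462]
orientation: [[0.987, 0.157, 0.03], [0.158, -0.987, -0.028], [0.025, 0.032, -0.999]]
ft_force: [-0.4, 0.2, -5.6]
finger_gap: 0.206
```

```bash
python3 shot.py 23 .43 .07 .04
python3 - <<'E'
from h import *
for n in("scene","top"):
    f=dict(np.load(n+"23.npz"));P=cloud(f);H=hsv(f);x,y,z=P[...,0],P[...,1],P[...,2]
    b=P[(z>.034)&(z<.14)&(x>.37)&(x<.49)&(((y>-.1)&(y<.04))|((y>.11)&(y<.26)))&((H[...,1]<70)|mask(H,0,4,170,70))]
    for a in np.arange(-.12,.27,.03):
        t=b[(b[:,1]>=a)&(b[:,1]<a+.03)]
        if len(t)>5: print(n,round(a+.015,3),np.median(t,0).round(4),len(t))
    tr=P[mask(H,12,32,30,100)&(H[...,1]<190)&(z>.006)&(z<.034)&(y>-.06)&(y<.16)&(x<.5)&(x>.36)];w=tr[tr[:,2]>.022]
    print(rect(w[:,:2]),rect(tr[:,:2]))
E
```

```text
scene -0.075 [ 0.4508 -0.0716  0.1016] 68
scene -0.045 [ 0.447  -0.0451  0.0966] 90
scene -0.015 [ 0.4438 -0.0175  0.0917] 79
scene 0.015 [0.4395 0.0157 0.0864] 75
scene 0.045 [0.4364 0.0354 0.0827] 30
scene 0.105 [0.4234 0.1151 0.0705] 32
scene 0.135 [0.4207 0.1358 0.0671] 94
scene 0.165 [0.4171 0.1676 0.0641] 84
scene 0.195 [0.4127 0.1954 0.0599] 117
scene 0.225 [0.4095 0.2197 0.0567] 68
(array([430.2,  42.3]), array([ 86.7, 149.1]), 8.2) (array([430.8,  41.9]), array([ 87.8, 150.9]), 8.2)
top -0.075 [ 0.4449 -0.0716  0.1017] 68
top -0.045 [ 0.4405 -0.0451  0.0975] 90
top -0.015 [ 0.4384 -0.0234  0.0938] 45
top 0.135 [0.4122 0.1468 0.0657] 29
top 0.165 [0.4101 0.1682 0.064 ] 86
top 0.195 [0.4053 0.1951 0.0612] 93
top 0.225 [0.4005 0.2194 0.0568] 50
(array([476.3, -18.2]), array([ 8. , 12.5]), 19.9) (array([468.9, -19.8]), array([24. , 12.3]), 14.2)
```

View pics/scene23.png

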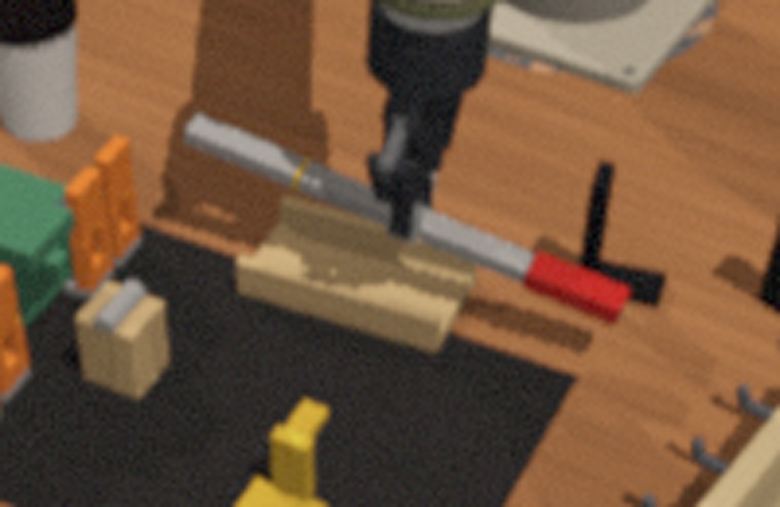

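View pics/top23.png

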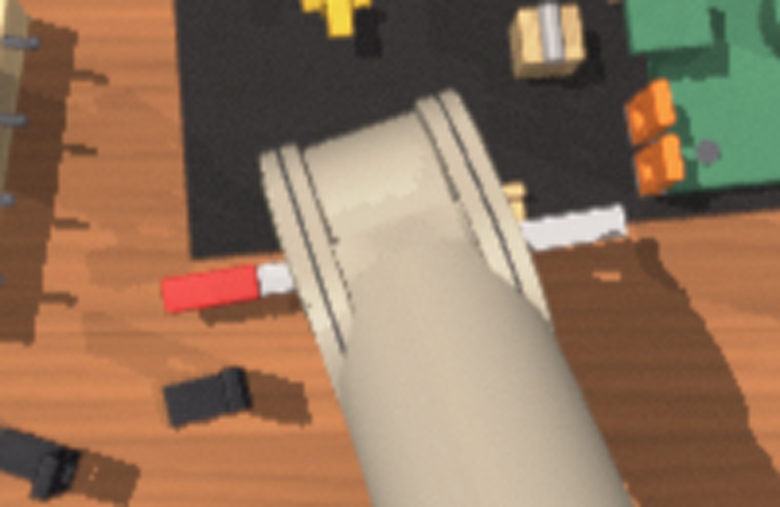

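>>> send_rows --steps '[[[0.1,0.003,0,-0.012,0],[0.1,0.003,0,-0.024,0],[0.1,0.003,0,-0.034,0],[0.1,0.003,0,-0.036,0],[0.1,0.003,0,-0.036,0]]]'

```text
t: 47.5
ee_pos: [0.4262, 0.0763, 0.0107]
orientation: [[0.987, 0.157, 0.031], [0.158, -0.987, -0.027], [0.026, 0.032, -0.999]]
ft_force: [-0.9, 0.2, -6.2]
finger_gap: 0.206
```

>>> send_rows --steps '[[[0.1,0,0,-0.002,0],[0.1,0,0,-0.004,0],[0.1,0,0,-0.006,0],[0.1,0,0,-0.008,0],[0.1,0,0,-0.01,0],[0.1,0,0,-0.01,0]]]' --newtons 25

```text
t: 48.1
ee_pos: [0.4263, 0.0762, 0.0006]
orientation: [[0.987, 0.156, 0.031], [0.157, -0.987, -0.027], [0.026, 0.032, -0.999]]
ft_force: [0.6, -3.3, -1.7]
finger_gap: 0.206
```

```bash
python3 shot.py 24 .43 .07 .04
```

```text
(no output)
```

View pics/scene24.png

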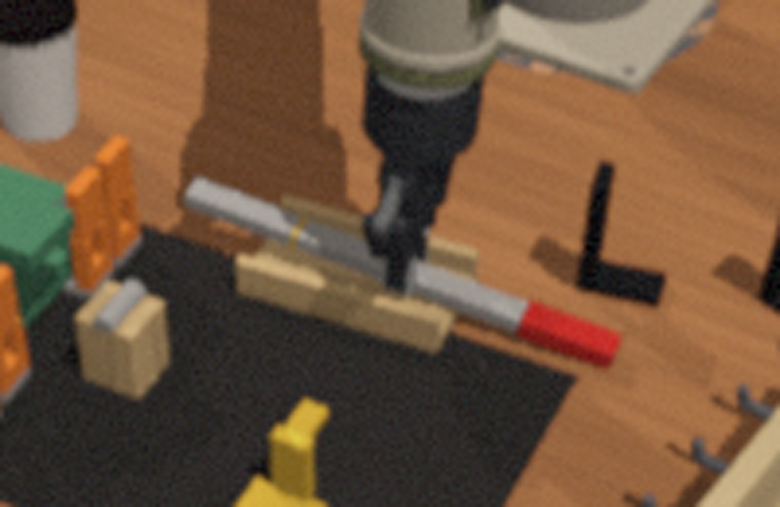

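>>> send_rows --steps '[[[0.1,0,0,-0.002,0],[0.1,0,0,-0.004,0],[0.1,0,0,-0.004,0],[0.27,0,0,-0.004,0],[0.3,0,0,-0.004,0],[0.3,0,0,-0.004,0],[0.3,0,0,-0.004,0]]]'

```text
t: 48.9
ee_pos: [0.4265, 0.0764, -0.0031]
orientation: [[0.987, 0.157, 0.031], [0.158, -0.987, -0.027], [0.027, 0.032, -0.999]]
ft_force: [-0.4, -0.0, -0.0]
finger_gap: 0.299
```

```bash
python3 shot.py 25 .43 .07 .04
```

```text
(no output)
```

View pics/scene25.png

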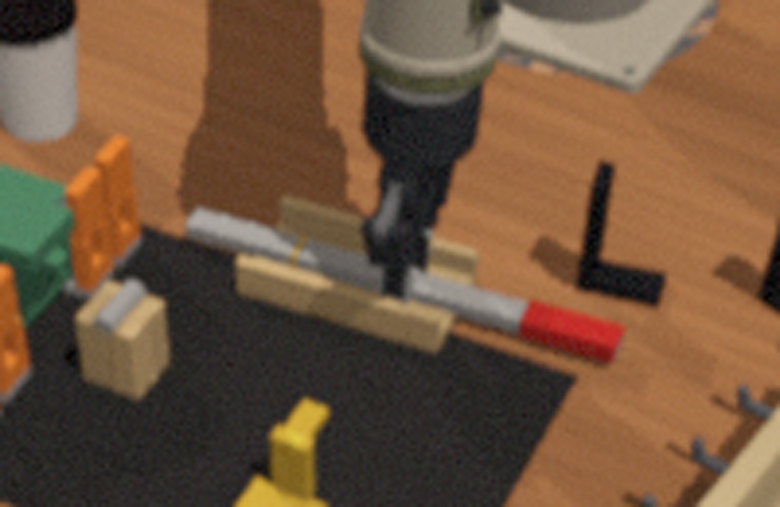

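The bar dropped flat into the trough. Next I'll retreat upward and check.

>>> send_rows --steps '[[[0.3,0,0,0.01,0],[0.3,0,0,0.03,0],[0.3,0,0,0.07,0],[0.3,0,0,0.12,0],[0.3,0,0,0.17,0],[0.3,-0.02,0.04,0.2,0],[0.3,-0.04,0.08,0.2,0],[0.3,-0.06,0.13,0.2,0],[0.3,-0.08,0.17,0.2,0],[0.3,-0.1,0.22,0.2,0],[0.3,-0.1,0.27,0.2,0],[0.3,-0.1,0.3,0.2,0],[0.3,-0.1,0.3,0.2,0],[0.3,-0.1,0.3,0.2,0]]]'

```text
t: 50.4
ee_pos: [0.3263, 0.3763, 0.1971]
orientation: [[0.987, 0.157, 0.031], [0.158, -0.987, -0.028], [0.026, 0.033, -0.999]]
ft_force: [-0.2, -0.5, -0.8]
finger_gap: 0.299
```

```bash
python3 shot.py 26; python3 ft.py 26
python3 - <<'E'
from h import *
for n in("scene","top"):
    f=dict(np.load(n+"26.npz"));P=cloud(f);H=hsv(f);x,y,z=P[...,0],P[...,1],P[...,2]
    m=((H[...,1]<60)&(H[...,2]>80)|mask(H,0,4,170,70))&(z>.008)&(z<.05)&(x>.36)&(x<.48)&(y>-.12)&(y<.26)
    b=P[m]
    print(n,rect(b[:,:2]))
    for a in np.arange(-.12,.27,.06):
        t=b[(b[:,1]>=a)&(b[:,1]<a+.06)]
        if len(t)>5: print(round(a+.03,3),np.median(t,0).round(4),len(t))
    tr=P[mask(H,12,32,30,100)&(H[...,1]<190)&(z>.006)&(z<.034)&(y>-.06)&(y<.16)&(x<.5)&(x>.36)];w=tr[tr[:,2]>.022]
    print("trough",rect(w[:,:2]))
E
```

```text
foot O [ 0.5902 -0.1208] yaw 4.83 (230.58802795410156, 179.42245483398438)
slope along foot y 0.0006 x 0.0012 front top z 0.033
packer top x 0.0891 y 0.0201 0.0284 0.012
packer top x 0.0485 y 0.016 0.0289 0.0133
packer top x -0.0614 y 0.0122 0.0298 0.0129
packer top x -0.0999 y 0.0113 0.0293 0.0121
scene (array([427.9,  72.3]), array([ 26.4, 318.4]), 8.2)
-0.09 [ 0.4545 -0.0707  0.0208] 62
-0.03 [ 0.448  -0.0325  0.0211] 137
0.03 [0.4377 0.031  0.0208] 150
0.09 [0.4288 0.09   0.0208] 162
0.15 [0.4217 0.1483 0.0211] 165
0.21 [0.4156 0.2051 0.0228] 182
trough (array([428.8,  54.7]), array([ 86.6, 205.4]), 8.7)
top (array([428.3,  73.5]), array([ 24.1, 318.4]), 8.7)
-0.09 [ 0.4502 -0.0719  0.0223] 60
-0.03 [ 0.4437 -0.0317  0.0219] 146
0.03 [0.4343 0.0307 0.0217] 148
0.09 [0.4262 0.0895 0.0219] 157
0.15 [0.4157 0.1482 0.0228] 161
0.21 [0.4077 0.206  0.0248] 163
trough (array([431.9,  43.9]), array([ 80.3, 149.5]), 8.0)
```

View pics/scene26.png

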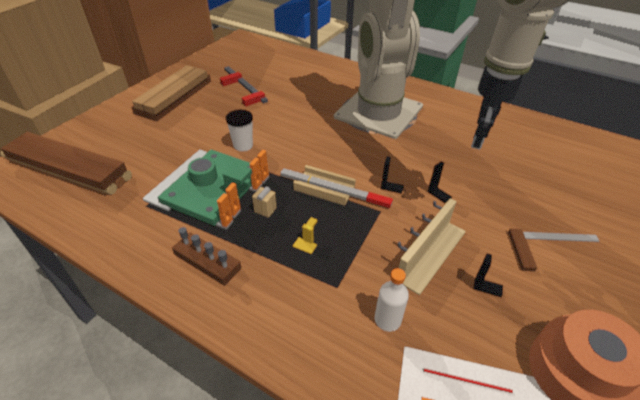

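View pics/top26.png

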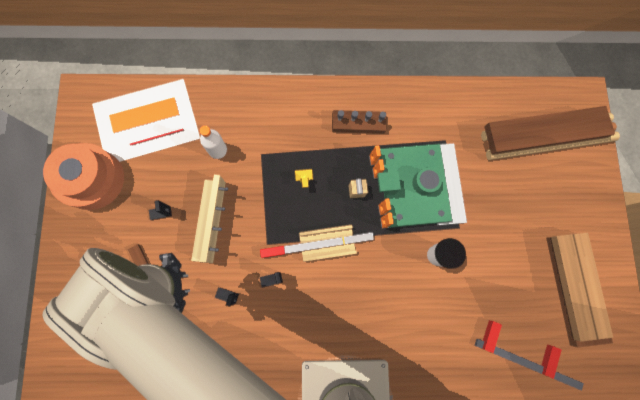

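```bash
python3 -c "
from rig import hand_in,sensors
print(sensors.read_state()['t'],hand_in())"
```

```text
the job is handed in; nothing more can be done
50.5 None
```

The job is handed in at t = 50.5 s. I levered the foot up, locked the bar under the keeper, and slid all four packers under the front edge, two on each side of the lug. I then freed the bar, let the foot down on the packers and laid the bar in the trough.

**Last checks from the cameras:**

| Item | Measured | Needed |
|---|---|---|
| Foot tilt | about 0.001 rad | below 0.015 rad |
| Foot front edge height | about 8 mm | 6 to 10.5 mm |
| Packer tips inside the front edge | 34 to 43 mm | at least 25 mm |
| Packer tips across the foot (x) | +89, +48, -61, -100 mm | within ±110 mm |
| Bar middle off the trough's centre line | about 1 mm | within 28 mm |
| Bar middle along the trough | about 20 mm from centre | within 50 mm |
| Bar angle | flat | below 0.1 rad |

The cup, glue and bit block look untouched in the before and after pictures, but I did not measure them. The gripper ended clear of everything.

**What went wrong or disagreed:**
- **Fingertip height:** the fingertips really stand about 16 mm above the reported tool point when shut, not 19 mm beyond it. My first grip closed on air; I corrected for this afterwards.
- **Keeper contact:** while I drew the bar out, a finger pressed on the yellow keeper, and the wrist read 42 N before I backed off. If that contact counts as the gripper's body rather than a finger, it could exceed the 40 N limit.
- **Foot movement:** by the top camera, the foot shifted about 1 cm during levering, within the 50 mm allowed.

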